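# Latch the split potting mould

## Robot

A 6-joint arm with a two-finger parallel gripper is mounted at the origin on a cart in front of the work surface, level with it; the furniture and walls round the work are solid. World frame = base frame: x ahead of the robot, y to its left, z up, the work surface at z = 0. Lengths are in m, angles in rad, forces in N, time in s.
With the tool pointing down it reaches from about 0.25 to 0.725 m from the base axis. Payload 4 kg.
Tool frame: the origin (TCP) lies at the very end of the fingers, on their centre line; the grasp point (between the pads) lies 19 mm behind it (bot.tcp_to_grasp is the distance from the TCP to the grasp point, in m); z points along the fingers, y is the direction in which the jaws open and shut (so a half turn about z gives the same grasp; the last joint's range is limited). The gripper opens to 85 mm and grips with 20 to 120 N. Pads are 22 mm wide; open, the fingers measure 114 mm over their backs; the gripper's body (76 mm by 85 mm) begins 54 mm behind the grasp point. The pads swing forward as they close: fully open they stand 13 mm farther back than shut.
Start: joints at [-1.341, 0.241, 0.005, 1.335, 0, 1.571], TCP at [0.114, -0.487, 0.231] pointing down, gripper open.
Joint ranges: [-2.72, 2.72], [-1.05, 1.87], [-1.09, 1.28], [-1.99, 2.15], [-1.42, 1.44], [-3.14, 3.14]. Speed limits (rad/s): [2.79, 2.79, 3.14, 3.14, 3.14, 3.14].

## Interface

Orientations are given as a unit quaternion [w, x, y, z].
In Python, from plant import monitor, get_image, calibration, bot gives the robot as it stands. The module is installed in compiled form; this text tells all that it offers.
- The arm moves only by the tool carry_out, never from a script. Its argument "motion" is a list that holds one entry, the list of rows, each a list of 4 numbers: the shift along the world's x, y, z each as a share of 0.1 m, from -1 to 1, then the turn about the world's z as a share of pi/4 rad, from -1 to 1. A call has 1 to 12 rows; each row is the pose to reach, as a shift and turn from the pose measured when the call began; what a row does not reach only later rows make up. A row lasts 1/10 s, in which the tool goes at most 50 mm and 8.59 degrees, less where a joint would pass 70% of its speed; a pose out of reach is approached as far as the arm can. A call with a number of a shift or a turn outside -1 to 1 is refused whole. A call with a gripper value outside its range is refused whole. "gripper" is the opening, from 0 (shut) to 1 (fully open), set as the call begins (left out, the last holds). The fingers move at their own pace and stop on an object; "squeeze" is the grip in N (left out, the last holds). Time passes only in rows, so rows that repeat a pose let the fingers close. It gives the time, the measured TCP pose, the force and the opening at its end, in the units of the state.
- monitor.get_obs(): the state, without advancing time (a new reading comes with each control period).
- get_image(name): name is "scene" or "top" or "wrist"; returns (picture, depth): 384x512x3 uint8, red, green, blue; 384x512 float32, m along the optical axis (not along the pixel's ray), 0 where there is no reading.
- calibration(name): a dict with "camera_matrix" (3x3 intrinsics, pixels), "D" ([k1, k2, p1, p2, k3] as OpenCV has them; the pictures are not rectified), "R" (3x3) and "t" (3): a world point X has camera coordinates R X + t. Camera axes: x right, y down, z forward; pixel columns grow to the right and rows downward; lengths in m; the calibration is good to about 2 mm. A picture is of the moment at which its call begins: read the wrist's pose just before it. calibration takes no time and is no camera call; for the wrist camera it gives the pose at the moment of the call.
- bot.job_done(): hands the job in, once; it reports no verdict.
The state is a dict: "time_s": time; "joints": joint angles; "dq": joint speeds; "joint_torque": joint torques, N m; "position": TCP position; "orientation": TCP orientation; "wrist_force": force on the tool from outside, world axes, zero at the start; "ft_torque": the same for the moment, N m; "grip_width": opening from 0.0 (shut) to 1.0 (fully open).
Only numpy, scipy, OpenCV 4.12 (cv2) and the standard library are available. Lean on these libraries where they do the work, as an engineer would, in place of code of your own. Each camera call takes 0.05 s, during which the arm holds its last target.

## Task

Close the split potting mould around the module: slide the loose half up to the fixed half, lay the latch's loop gently over the keeper, draw its bar back in under the lip so that it catches there, then throw the lever over and press it down past centre until it is felt to sit firmly on its rubber rest. Go by feel and never push on the lever handle with more than 25 N, and do not knock the other things on the bench about; leave the latch closed by itself.

Things in the scene. Friction and masses are not known exactly. Their poses are not given: they have to be found in the camera images.
- mould_base: steel base plate 285 x 152 x 10 mm fixed to the bench (with it the aluminium fixed half of the mould and the latch's foot). Origin: on the bench top, in the parting plane (x = 0). +x is the direction in which the sliding half opens, z up; the latch works in the plane y = 0. The fixed half is a block x -105 to 0, y -46 to 40, top at z = 42 mm. The lever's pivot axis is parallel to y at x = -40, z = 64 mm. Beyond y = -46 lies the open cavity with the module.
- sliding_half (a joint): opening of the sliding half along the base's +x in m: 0 = closed against the fixed half, 0.045 = fully open; rubs with about 4 N and stays where left. Same block as the fixed half (x 0 to 105 when closed, y -46 to 40, top z = 42 mm). Above about 7 mm the loop does not reach over the keeper; the latch itself draws the last few mm.
- push_face (a point): centre of the flat upright end face of the sliding half (normal +x of the base, face 86 wide, z 10 to 42 mm), point at z = 30 mm: push here towards -x
- keeper: dark hook bolted on the sliding half and moving with it; its origin and axes coincide with those of mould_base when the half is closed. An upright web (x 12 to 20, y -14 to 14 mm) stands on the half; from it a rib 10 wide runs out to x = 45 mm, top z = 52 mm, on which the bar slides; at the web's top a lip reaches out in +x to x = 26 mm, underside z = 63.5, top z = 67.5 mm. The bar belongs under the lip, against the web's +x face: bar centre about x = 23 mm, z = 55 to 61 mm.
- keeper_lip (a point): top edge of the keeper's lip, at its outer (+x) end, middle of its width; moves with the sliding half
- latch_lever (a joint): lever angle in rad about its pivot: 0 = handle lying flat, pointing to -x of the base; grows as it opens, 1.57 = handle straight up, above that it leans over towards the keeper. Stiff (0.2 N m friction), stays where left, does not snap down by itself; throwing it over takes up to about 12 N near the handle's end just before centre. With the loop hooked it goes over centre at about 0.24; it must end below that, on its rubber rest.
- lever_handle: flat steel handle, 26 wide x 8 mm thick, reaching 10 to 73 mm from the pivot. Origin on the pivot axis; the handle runs along its own -x, its own +z face is the top when closed (and faces the keeper when upright).
- handle_face (a point): point on that +z face, on the centre line, 55 mm from the pivot
- loop_bar (a point): centre of the loop's cross bar: round, 6 mm dia, 43 long, parallel to the base's y. The loop is a steel stirrup: two legs at y = +-21.5 mm run 80 mm from the bar to two pins on the lever, 20 mm from the lever's pivot; seen from the pivot the pins lie 190 deg round from the base's +x towards +z when the lever is at 0, and turn back with the lever as it opens.
- loop_tongue (a point): middle of the tongue that sticks out of the bar, 20 mm past the bar: 32 long, 16 wide (across the base's y), 8 mm thick, bent up a little; pinch it across its width to swing the loop; drawing it towards -x of the base pulls the lever round with it, which takes about 12 to 20 N, more when the bar meets the web
- rest_post: post under the lever on the fixed half; origin at its foot (base x = -80, z = 42 mm). On it a 16 mm rubber pad on a screw, sprung 5 N per mm over 2 mm, then solid. The pad's height was set by hand and is not measured: its top lies 12 to 23 mm above the post's foot, so the lever ends between about +0.12 and -0.2 rad. The lever is home when it bears firmly on the pad (over 3 N); a press of 10 to 15 N does it.
- loop: the loop as a whole (see loop_bar). It turns on its pins with light friction (0.045 N m), stays where left, and swings up with the lever as that is thrown unless its bar is already held under the lip. Sprung lengthwise (12 N per mm): about 30 N act on the keeper when latched. Forcing it on the keeper with more than 80 N bends it.
- magnet_dish: round bare-steel dish, 107 dia x 22 mm; a bystander, leave alone
- tape_roll_1: roll of insulating tape lying flat, 62 dia x 15 mm; a bystander, leave alone
- capacitor_0: can capacitor standing upright, 35 dia x 58 mm; a bystander, leave alone
- fuse_0: cartridge fuse lying down, 22 x 58 x 22 mm; a bystander, leave alone
- relay_module: grey plug-in relay on its socket, 27 x 70 x 48 mm; a bystander, leave alone
- ring_spanner: combination spanner lying flat, 150 long mm; a bystander, leave alone
- side_cutters: pliers lying flat, 133 long mm; a bystander, leave alone

How it is judged:
By the outcome, as a careful person would: the job done as asked, in the order asked, and still so for the second after the job is handed in, with the robot touching nothing.
It also fails if it takes over 67 s, if anything falls off the work surface, if the arm or the gripper's body presses on something with over 40 N, if the wrist force passes 120 N, or if a joint passes its speed limit or range.

## Working session

There is one attempt and no reset: what is moved stays moved. The work goes in short steps, Python scripts to look and compute and a tool call to move; the robot and the scene stay as the last step left them, time stands still between calls to the robot, and variables do not carry over. Pictures are saved under pics/ and viewed, and the job is handed in when it is done.

Besides the shell and the picture viewer there is one more tool, called after "Emit:" as a command line: name --argument value ..., lists and objects as JSON in quotes. carry_out: Moves the arm, as the interface text tells. Its arguments: {"type":"object","properties":{"motion":{"type":"array"},"gripper":{"type":"number"},"squeeze":{"type":"number"}},"required":["motion"]}

```bash
ls; mkdir -p pics
cat > h.py <<'E'
import numpy as np,cv2
from plant import monitor,get_image,calibration,bot
def save(n,f,crop=None,s=1):
    im,d=get_image(n); np.save('pics/'+f+'_d.npy',d); cv2.imwrite('pics/'+f+'_raw.png',im[...,::-1])
    c=calibration(n); np.savez('pics/'+f+'_c.npz',K=c['camera_matrix'],D=c['D'],R=c['R'],t=c['t'])
    if crop: u0,v0,u1,v1=crop; im=im[v0:v1,u0:u1]
    if s!=1: im=cv2.resize(im,None,fx=s,fy=s,interpolation=cv2.INTER_CUBIC)
    cv2.imwrite('pics/'+f+'.png',im[...,::-1])
def crop(f,u0,v0,u1,v1,s,o):
    im=cv2.imread('pics/'+f+'_raw.png')[v0:v1,u0:u1]
    cv2.imwrite('pics/'+o+'.png',cv2.resize(im,None,fx=s,fy=s,interpolation=cv2.INTER_CUBIC))
def cal(f):
    c=np.load('pics/'+f+'_c.npz'); return [np.array(c[k],float) for k in 'KDRt']
def px2w(f,u,v,depth=None,z=None):
    K,D,R,t=cal(f); t=t.ravel()
    xy=cv2.undistortPoints(np.array([[[u,v]]],float),K,D)[0,0]
    ray=R.T@np.array([xy[0],xy[1],1]); C=-R.T@t
    if z is not None: return C+ray*(z-C[2])/ray[2]
    if depth is None: 
        d=np.load('pics/'+f+'_d.npy'); depth=d[int(round(v)),int(round(u))]
    return C+ray*depth
def w2px(f,X):
    K,D,R,t=cal(f)
    return cv2.projectPoints(np.array(X,float).reshape(-1,3),cv2.Rodrigues(R)[0],t.ravel(),K,D)[0][:,0]
def st():
    o=monitor.get_obs()
    for k in ['time_s','joints','position','orientation','wrist_force','grip_width']: print(k,np.round(o[k],4))
E
python3 - <<'E'
from h import *
st()
save('scene','s0');save('top','t0');save('wrist','w0')
print(monitor.get_obs()['time_s'])
E
```

```text
pics
time_s 0.0
joints [-1.341   0.2414  0.0037  1.3352  0.      1.5708]
position [ 0.1137 -0.4862  0.2304]
orientation [-1.000e-03  9.934e-01  1.147e-01 -1.000e-04]
wrist_force [0.5408 0.2396 0.1901]
grip_width 0.9984
0.15
```

View pics/s0.png

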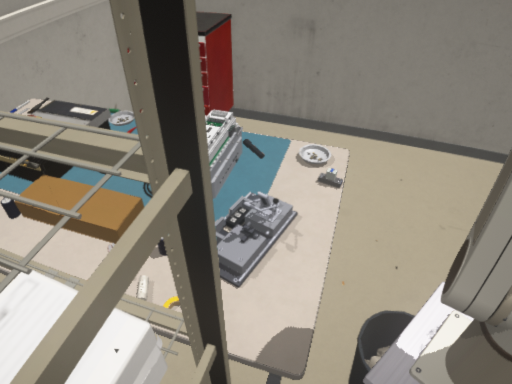

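View pics/t0.png

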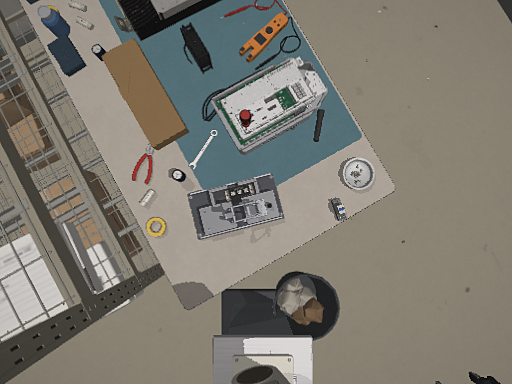

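View pics/w0.png

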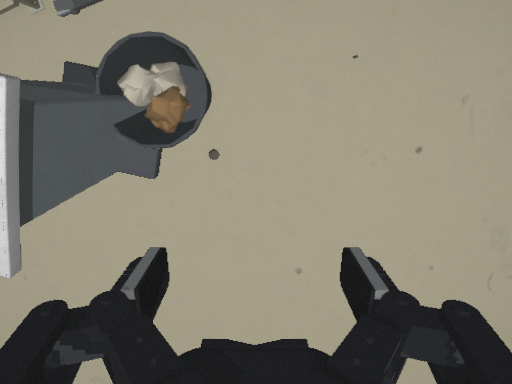

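Run:
```python
from h import *
crop('t0',180,165,300,250,6,'t0c'); crop('s0',195,180,310,285,6,'s0c')
for u,v in [(190,195),(200,239),(272,175),(284,220),(246,268),(240,200)]: print(u,v,px2w('t0',u,v))
for n in ['t0','s0','w0']:
  K,D,R,t=cal(n); print(K[0,0],D,-R.T@t.ravel()); print(R)
```

```text
190 195 [0.60156231 0.23983746 0.01095005]
200 239 [0.46043802 0.20476829 0.01302571]
272 175 [ 0.66882802 -0.02553213  0.01227652]
284 220 [ 0.52297574 -0.066054   -0.00060079]
246 268 [ 0.36741643  0.05661565 -0.00134867]
240 200 [0.58656604 0.07777864 0.01292163]
370.51892246360666 [-0.03793723  0.          0.          0.          0.        ] [0.53248721 0.05168804 1.21042868]
[[ 0.00701848 -0.99985428  0.0155618 ]
 [-0.99704025 -0.00818851 -0.07644397]
 [ 0.07656026 -0.01497922 -0.99695243]]
351.3191657284356 [-0.10343204  0.          0.          0.          0.        ] [0.10546332 0.49153571 0.68081894]
[[-0.66072793 -0.75057231 -0.00893314]
 [-0.48554708  0.43644178 -0.75747119]
 [ 0.5724357  -0.49614491 -0.65280747]]
300.7324669097426 [-0.07226484  0.          0.          0.          0.        ] [ 0.1888271  -0.46918274  0.37235851]
[[ 0.22811086 -0.97363132 -0.00273583]
 [-0.92739107 -0.21813126  0.30391538]
 [-0.2964983  -0.06678922 -0.9526951 ]]
```

View pics/t0c.png

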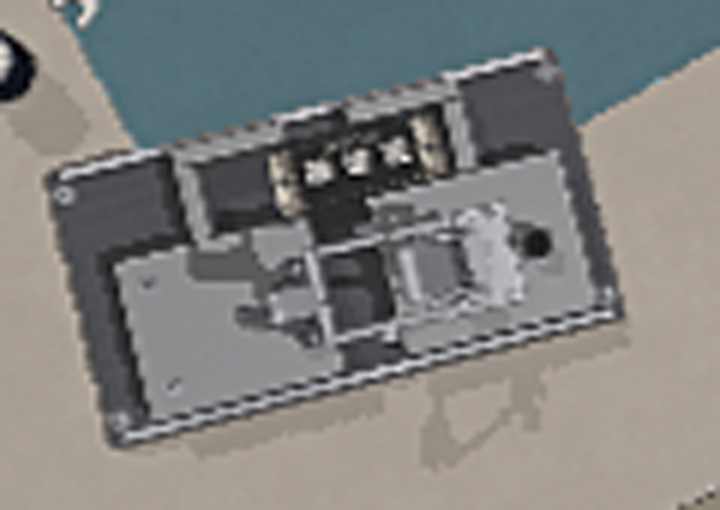

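View pics/s0c.png

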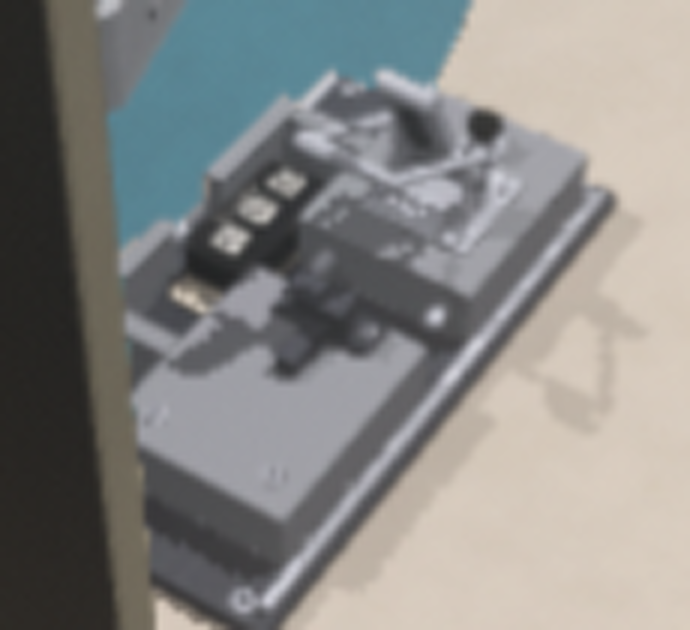

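Emit:
carry_out --motion '[[[0.5,0.5,0.2,0],[0.8,0.8,0.3,0],[1,1,0.4,0]]]'

```text
time_s: 0.45
position: [0.2143, -0.3848, 0.2703]
orientation: [-0.002, 0.993, 0.114, -0.0]
wrist_force: [-0.3, -0.8, 0.5]
grip_width: 1.0
```

Emit:
carry_out --motion '[[[0.5,0.5,0.2,0],[0.8,0.8,0.3,0],[1,1,0.4,0]]]'

```text
time_s: 0.75
position: [0.315, -0.283, 0.3105]
orientation: [-0.002, 0.993, 0.114, -0.0]
wrist_force: [0.1, -0.5, -0.2]
grip_width: 0.996
```

Emit:
carry_out --motion '[[[0.5,0.5,0,0],[0.8,0.8,0,0],[1,1,0,0]]]'

```text
time_s: 1.05
position: [0.4163, -0.1809, 0.3106]
orientation: [-0.002, 0.993, 0.114, -0.0]
wrist_force: [0.3, -1.1, 0.3]
grip_width: 0.999
```

Emit:
carry_out --motion '[[[0.5,0.5,0,0],[0.8,0.8,0,0],[1,1,0,0]]]'

```text
time_s: 1.35
position: [0.5175, -0.0788, 0.3102]
orientation: [-0.002, 0.993, 0.115, -0.0]
wrist_force: [-0.9, -0.4, -0.5]
grip_width: 1.001
```

Emit:
carry_out --motion '[[[0,0.5,0,0],[0,1,0,0]]]'

```text
time_s: 1.55
position: [0.518, 0.0207, 0.3088]
orientation: [-0.002, 0.993, 0.115, -0.001]
wrist_force: [0.7, 0.7, 0.8]
grip_width: 1.003
```

Run:
```python
from h import *
save('wrist','w1'); crop('w1',0,0,512,384,1.5,'w1c')
```

```text
(no output)
```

View pics/w1c.png

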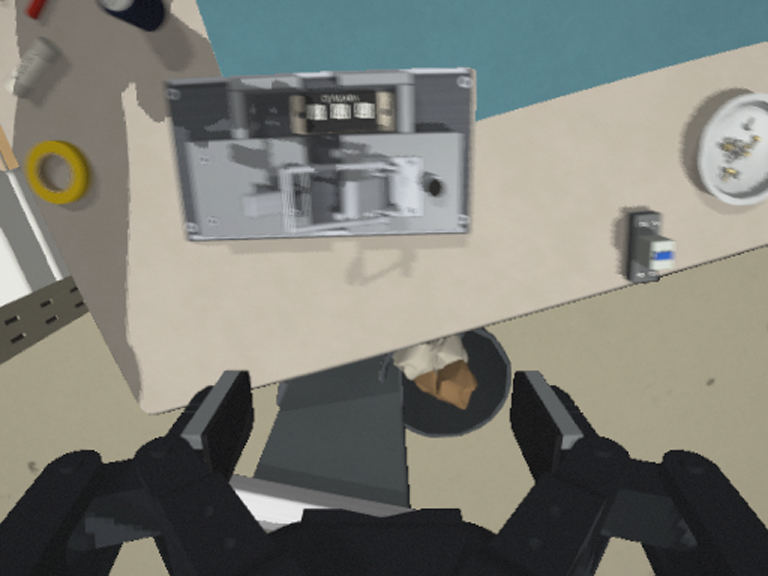

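Emit:
carry_out --motion '[[[-0.5,0.4,0,0],[-0.8,0.8,0,0],[-0.8,0.8,0,0]]]'

```text
time_s: 1.9
position: [0.4346, 0.1104, 0.3089]
orientation: [-0.005, 0.993, 0.12, -0.002]
wrist_force: [-0.4, 0.1, 0.6]
grip_width: 1.002
```

Run:
```python
from h import *
st()
save('wrist','w2'); crop('w2',0,0,512,384,1.5,'w2c')
```

```text
time_s 1.9
joints [0.2413 0.1185 0.0553 1.5103 0.0112 3.1416]
position [0.4346 0.1104 0.3089]
orientation [-0.0054  0.9927  0.1203 -0.002 ]
wrist_force [-0.4469  0.1365  0.5714]
grip_width 1.0021
```

View pics/w2c.png

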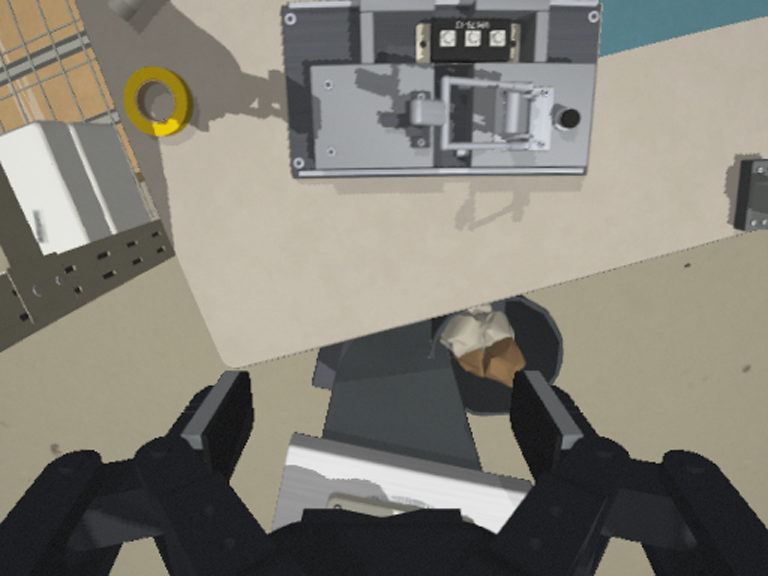

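Emit:
carry_out --motion '[[[0.2,0,-0.4,0],[0.4,0,-0.8,0],[0.5,0,-0.9,0],[0.5,0,-0.9,0]]]'

```text
time_s: 2.35
position: [0.4834, 0.1108, 0.2174]
orientation: [-0.006, 0.993, 0.122, -0.004]
wrist_force: [-1.3, -0.8, 0.7]
grip_width: 1.001
```

Run:
```python
from h import *
st()
save('wrist','w3'); crop('w3',100,0,500,260,2,'w3c')
st()
```

```text
time_s 2.35
joints [ 0.2178  0.2452 -0.0256  1.3077  0.0123  3.1149]
position [0.4834 0.1108 0.2174]
orientation [-0.0057  0.9925  0.1219 -0.0044]
wrist_force [-1.273  -0.8365  0.6586]
grip_width 1.0008
time_s 2.4
joints [ 0.218   0.2429 -0.0238  1.309   0.0124  3.115 ]
position [0.4837 0.111  0.2192]
orientation [-0.006   0.9925  0.122  -0.003 ]
wrist_force [ 0.004  -0.6922  1.1611]
grip_width 1.0033
```

View pics/w3c.png

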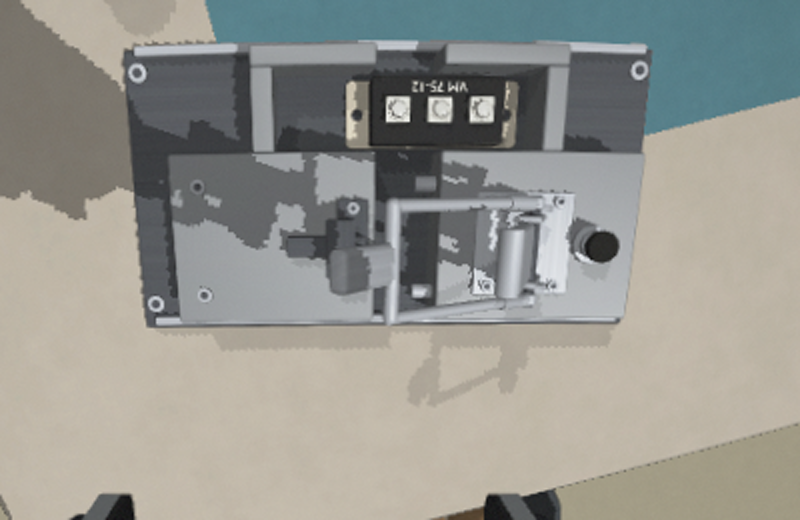

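```bash
sed -i "s/^def save.*/&\n    c=calibration(n)/; s/^    c=calibration(n); np.savez/    np.savez/" h.py
python3 - <<'E'
from h import *
save('wrist','w4'); crop('w4',150,60,410,180,3,'w4c')
d=np.load('pics/w4_d.npy');K,D,R,t=cal('w4')
vv,uu=np.mgrid[0:260:1,100:500:1]
xy=cv2.undistortPoints(np.stack([uu.ravel(),vv.ravel()],-1)[:,None].astype(float),K,D)[:,0]
dd=d[vv.ravel(),uu.ravel()]
P=(R.T@(np.c_[xy,np.ones(len(xy))]*dd[:,None]-t.ravel()).T)
P=P.T.reshape(260,400,3); np.save('pics/w4_P.npy',P)
# height map image
z=np.clip((P[...,2]+0.01)/0.16,0,1); 
cv2.imwrite('pics/w4h.png',cv2.resize(cv2.applyColorMap((z*255).astype(np.uint8),cv2.COLORMAP_JET),None,fx=2,fy=2,interpolation=cv2.INTER_NEAREST))
E
```

```text
(no output)
```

View pics/w4c.png

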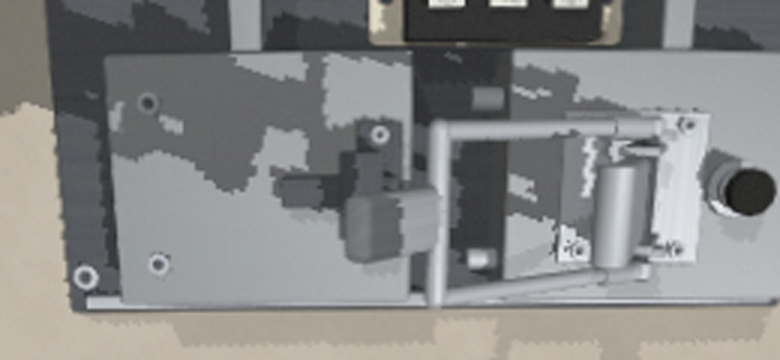

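View pics/w4h.png

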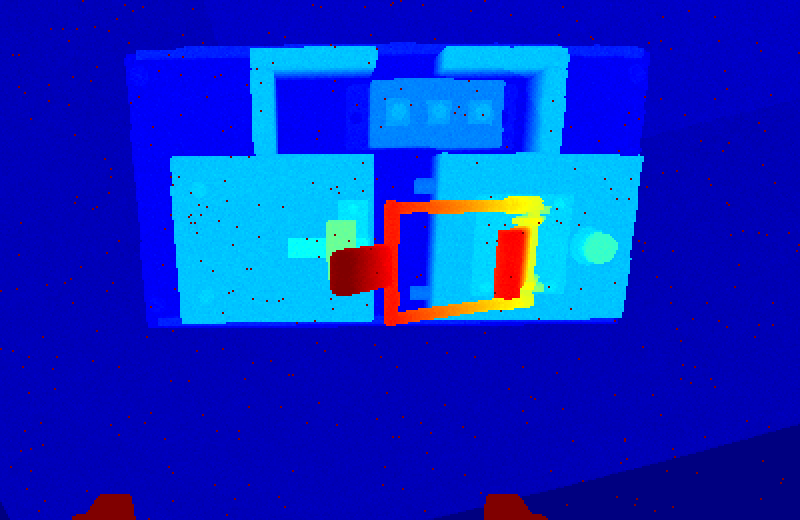

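Run:
```python
from h import *
P=np.load('pics/w4_P.npy')
z=P[...,2]
print('bench z',np.median(z[180:220,60:200]),'block z',np.median(z[85:110,100:140]), np.median(z[140:155,230:300]))
m=((z>0.035)&(z<0.050)).astype(np.uint8)
reg=np.zeros_like(m)
for name,(r0,r1,c0,c1) in dict(slide=(78,162,80,188),fixed=(78,162,216,325)).items():
    mm=np.zeros_like(m); mm[r0:r1,c0:c1]=m[r0:r1,c0:c1]; mm=cv2.morphologyEx(mm,cv2.MORPH_OPEN,np.ones((3,3)))
    pts=P[mm>0][:,:2]
    (c,s,a)=cv2.minAreaRect((pts*1000).astype(np.float32)); print(name,c,s,a); print(cv2.boxPoints((c,s,a)))
def q(n,r,c): print(n,np.round(np.median(P[r-1:r+2,c-1:c+2].reshape(-1,3),0),4))
q('bar top end',104,196); q('bar mid',130,196); q('bar bot end',158,196);q('tongue tip',137,168);q('tongue root',134,190);q('tongue mid',136,178)
q('handle',130,255);q('handle2',118,258);q('handle3',145,254);q('pad',123,299);q('lip',117,170);q('rib',123,150)
q('plateTL',30,66);q('plateBR',158,308)
```

```text
bench z -0.0007228070351471049 block z 0.041296332650931376 0.043724028117175545
slide (529.9414672851562, 144.28277587890625) (86.73097229003906, 104.36182403564453) 15.236970901489258
[[474.38666 183.23242]
 [501.81415  82.53921]
 [585.4963  105.33313]
 [558.0688  206.02634]]
fixed (564.5795288085938, 11.263961791992188) (84.6390380859375, 105.28158569335938) 14.766582489013672
[[510.24054   51.37967 ]
 [537.0749   -50.424698]
 [618.9185   -28.851746]
 [592.08417   72.95262 ]]
bar top end [0.5605 0.0991 0.1266]
bar mid [0.5419 0.0936 0.1268]
bar bot end [0.5208 0.0875 0.1261]
tongue tip [0.5342 0.1147 0.1492]
tongue root [0.5387 0.0986 0.1362]
tongue mid [0.5363 0.108  0.147 ]
handle [0.5534 0.0505 0.1296]
handle2 [0.5625 0.0513 0.1304]
handle3 [0.5424 0.0478 0.1295]
pad [ 0.5695 -0.0143  0.0589]
lip [0.5431 0.1125 0.0667]
rib [0.5315 0.1297 0.0512]
plateTL [0.6025 0.2421 0.0084]
plateBR [ 0.5374 -0.0472  0.0403]
```

Run:
```python
from h import *
for f in ['t0','s0']:
    d=np.load(f'pics/{f}_d.npy');K,D,R,t=cal(f)
    vv,uu=np.mgrid[0:384,0:512]
    xy=cv2.undistortPoints(np.stack([uu.ravel(),vv.ravel()],-1)[:,None].astype(float),K,D)[:,0]
    dd=d.ravel(); k=dd>0
    P=(R.T@(np.c_[xy,np.ones(len(xy))]*dd[:,None]-t.ravel()).T).T[k]
    m=(P[:,2]>0.07)&(P[:,1]>0.15)&(P[:,1]<0.5)&(P[:,0]>0.2)&(P[:,0]<0.8)
    Q=P[m]
    for x0 in np.arange(.2,.8,.1):
        q=Q[(Q[:,0]>=x0)&(Q[:,0]<x0+.1)]
        if len(q): i=q[:,1].argmin(); print(f,round(x0,1),len(q),'min y',np.percentile(q[:,1],[0,2,10]).round(3), 'z there',q[i,2].round(3))
```

```text
t0 0.3 6113 min y [0.34  0.342 0.344] z there 0.616
t0 0.4 2797 min y [0.38  0.384 0.395] z there 0.452
t0 0.5 1882 min y [0.437 0.44  0.448] z there 0.492
t0 0.6 55 min y [0.495 0.495 0.496] z there 0.472
t0 0.7 1 min y [0.312 0.312 0.312] z there 0.07
s0 0.2 5091 min y [0.404 0.409 0.421] z there 0.474
s0 0.3 28198 min y [0.339 0.343 0.35 ] z there 0.626
s0 0.4 4871 min y [0.378 0.385 0.397] z there 0.5
s0 0.5 1380 min y [0.437 0.44  0.448] z there 0.461
s0 0.6 9 min y [0.495 0.495 0.496] z there 0.169
```

Emit:
carry_out --motion '[[[0.1,0.2,0,0.19],[0.2,0.4,0,0.38],[0.26,0.6,0,0.57],[0.26,0.8,0,0.76],[0.26,1,0,0.95],[0.26,1,0,1],[0.26,1,0,1]]]' --gripper 0

```text
time_s: 3.15
position: [0.5106, 0.212, 0.2227]
orientation: [-0.005, 0.87, 0.493, -0.002]
wrist_force: [-0.7, 1.3, -0.8]
grip_width: 0.003
```

Emit:
carry_out --motion '[[[0,0.1,-0.1,0.19],[0,0.1,-0.2,0.38],[0,0.1,-0.4,0.57],[0,0.1,-0.6,0.76],[0,0.1,-0.8,0.95],[0,0.1,-1,1],[0,0.1,-1,1]]]'

```text
time_s: 3.85
position: [0.5092, 0.2208, 0.1214]
orientation: [-0.004, 0.616, 0.788, -0.006]
wrist_force: [-0.2, -0.4, 0.5]
grip_width: 0.005
```

Run:
```python
from h import *
st()
save('wrist','w5');  crop('w5',0,0,512,384,1.5,'w5c')
o=np.array([.5483,.0613]);ex=np.array([-.2554,.9668]);ey=np.array([-.9668,-.2554])
p=monitor.get_obs()['position'][:2]-o; print(p@ex,p@ey)
```

```text
time_s 3.85
joints [ 0.4079  0.4281 -0.0222  1.1345  0.0022  1.7351]
position [0.5092 0.2208 0.1214]
orientation [-0.0043  0.616   0.7877 -0.0057]
wrist_force [-0.2074 -0.4213  0.545 ]
grip_width 0.0046
0.16439652477343464 -0.0039601410422003686
```

View pics/w5c.png

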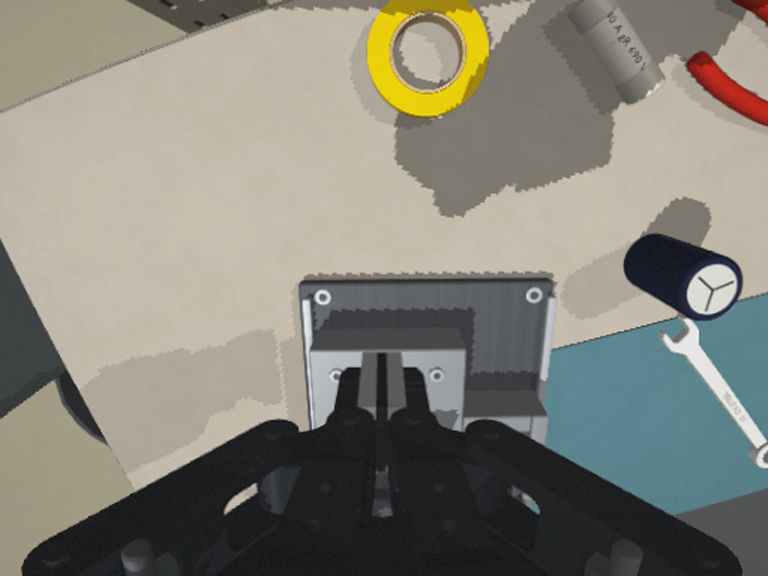

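Emit:
carry_out --motion '[[[0,0,-0.4,0.02],[0,0,-0.8,0.02],[0,0,-0.98,0.02],[0,0,-0.98,0.02]]]'

```text
time_s: 4.3
position: [0.509, 0.2204, 0.0239]
orientation: [-0.005, 0.611, 0.792, -0.006]
wrist_force: [-0.6, 0.7, 0.0]
grip_width: 0.0
```

Run:
```python
from h import *
st()
save('wrist','w6');  crop('w6',0,0,512,384,1.5,'w6c')
```

```text
time_s 4.3
joints [ 0.4076  0.5304 -0.1417  0.9139  0.002   1.7213]
position [0.509  0.2204 0.0239]
orientation [-0.0046  0.6106  0.7919 -0.0062]
wrist_force [-0.6154  0.6544  0.0422]
grip_width 0.0003
```

View pics/w6c.png

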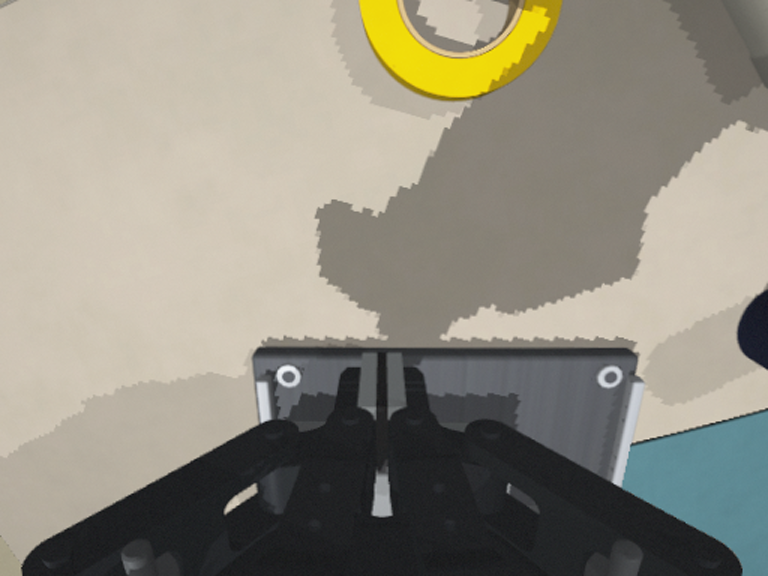

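Emit:
carry_out --motion '[[[0.01,-0.04,0,0],[0.02,-0.08,0,0],[0.03,-0.12,0,0],[0.04,-0.16,0,0],[0.051,-0.193,0,0],[0.061,-0.232,0,0],[0.071,-0.27,0,0],[0.082,-0.31,0,0],[0.092,-0.348,0,0],[0.102,-0.387,0,0]]]'

```text
time_s: 5.35
position: [0.5212, 0.1824, 0.0259]
orientation: [-0.004, 0.61, 0.792, -0.004]
wrist_force: [0.0, 4.3, 4.4]
grip_width: -0.005
```

Emit:
carry_out --motion '[[[0.005,-0.02,0,0],[0.01,-0.04,0,0],[0.01,-0.04,0,0]]]'

```text
time_s: 5.65
position: [0.5223, 0.1778, 0.0257]
orientation: [-0.003, 0.611, 0.792, -0.004]
wrist_force: [-0.4, 3.8, 2.1]
grip_width: -0.002
```

Emit:
carry_out --motion '[[[0.005,-0.02,0,0],[0.005,-0.02,0,0]]]'

```text
time_s: 5.85
position: [0.5229, 0.1754, 0.0256]
orientation: [-0.003, 0.611, 0.792, -0.005]
wrist_force: [0.3, 2.8, 2.3]
grip_width: 0.003
```

Emit:
carry_out --motion '[[[0.005,-0.02,0,0],[0.005,-0.02,0,0]]]'

```text
time_s: 6.05
position: [0.5231, 0.1743, 0.0256]
orientation: [-0.004, 0.611, 0.792, -0.004]
wrist_force: [-1.3, 6.7, 3.1]
grip_width: -0.002
```

Emit:
carry_out --motion '[[[0.003,-0.01,0,0],[0.003,-0.01,0,0]]]'

```text
time_s: 6.25
position: [0.5231, 0.1743, 0.0256]
orientation: [-0.005, 0.61, 0.792, -0.003]
wrist_force: [-0.7, 6.4, 2.3]
grip_width: 0.001
```

Emit:
carry_out --motion '[[[-0.03,0.1,0,0],[-0.05,0.2,0.1,0],[-0.05,0.2,0.5,0],[-0.05,0.2,0.9,0],[-0.05,0.2,1,0]]]' --gripper 1

```text
time_s: 6.75
position: [0.5205, 0.1953, 0.1306]
orientation: [-0.002, 0.61, 0.792, -0.001]
wrist_force: [0.9, 0.6, -0.5]
grip_width: 0.85
```

Emit:
carry_out --motion '[[[0,0,0.4,0],[0,0,0.8,0],[0,0,0.95,0],[0,0,0.95,0]]]'

```text
time_s: 7.15
position: [0.5218, 0.1958, 0.2285]
orientation: [-0.001, 0.61, 0.792, 0.001]
wrist_force: [0.1, -0.1, 0.5]
grip_width: 1.003
```

Run:
```python
from h import *
st()
save('wrist','w7');  crop('w7',0,0,512,384,1.5,'w7c')
save('top','t1'); crop('t1',180,165,300,250,6,'t1c')
```

```text
time_s 7.15
joints [0.3576 0.3547 0.1549 1.3691 0.0024 1.6699]
position [0.5218 0.1958 0.2285]
orientation [-6.000e-04  6.101e-01  7.924e-01  1.400e-03]
wrist_force [ 0.0721 -0.1172  0.509 ]
grip_width 1.0029
```

View pics/w7c.png

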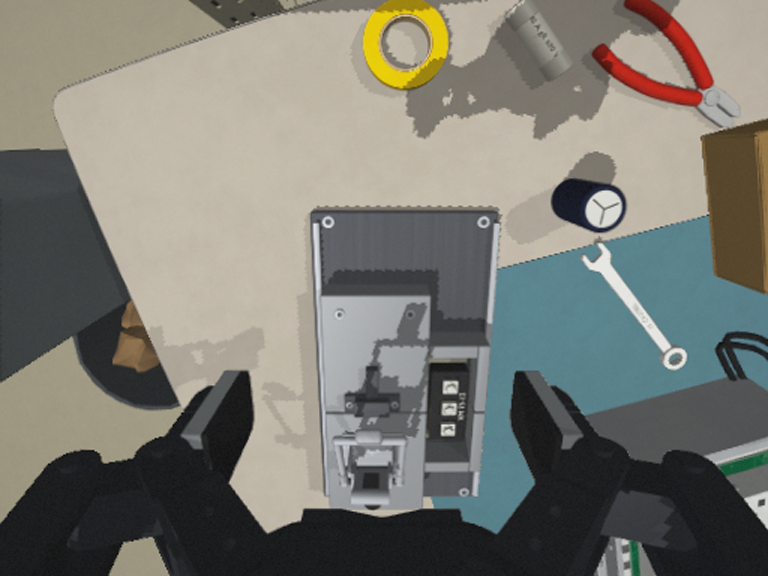

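View pics/t1c.png

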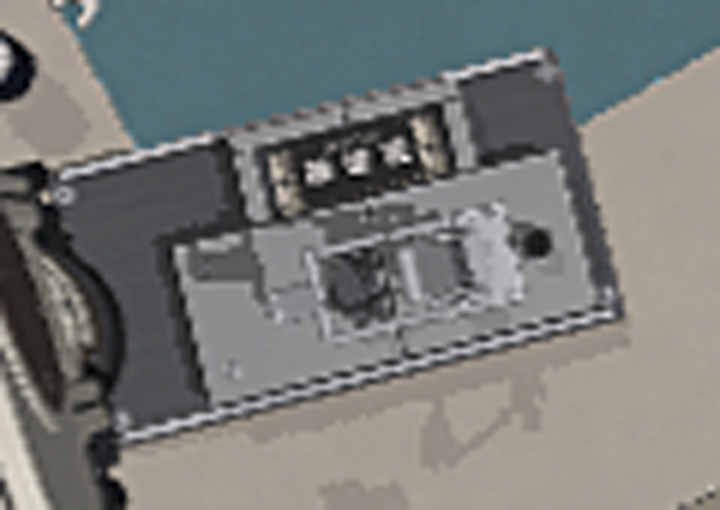

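Run:
```python
from h import *
crop('w7',205,230,305,345,6,'w7d')
o=np.array([.5483,.0613]);ex=np.array([-.2554,.9668]);ey=np.array([-.9668,-.2554])
d=np.load('pics/w7_d.npy')
z=np.zeros((115,100))
def mp(f,u,v):
    p=px2w(f,u,v); return np.round(1000*np.array([(p[:2]-o)@ex,(p[:2]-o)@ey,p[2]]),1)
pts=[]
for v in range(255,345,4):
    print(v,[tuple(mp('w7',u,v)) for u in (238,245,251)])
```

```text
255 [(np.float64(29.6), np.float64(11.6), np.float64(41.9)), (np.float64(35.3), np.float64(2.7), np.float64(52.0)), (np.float64(35.1), np.float64(-4.5), np.float64(51.6))]
259 [(np.float64(23.4), np.float64(11.8), np.float64(40.7)), (np.float64(29.1), np.float64(2.8), np.float64(50.7)), (np.float64(29.4), np.float64(-4.5), np.float64(51.1))]
263 [(np.float64(19.9), np.float64(11.7), np.float64(44.4)), (np.float64(24.0), np.float64(2.8), np.float64(51.3)), (np.float64(24.1), np.float64(-4.4), np.float64(51.4))]
267 [(np.float64(26.1), np.float64(10.6), np.float64(63.7)), (np.float64(26.1), np.float64(2.4), np.float64(63.7)), (np.float64(26.5), np.float64(-4.6), np.float64(64.5))]
271 [(np.float64(22.2), np.float64(10.6), np.float64(66.1)), (np.float64(22.7), np.float64(2.4), np.float64(66.9)), (np.float64(22.7), np.float64(-4.6), np.float64(66.9))]
275 [(np.float64(16.1), np.float64(10.7), np.float64(65.0)), (np.float64(16.8), np.float64(2.5), np.float64(66.0)), (np.float64(16.5), np.float64(-4.5), np.float64(65.6))]
279 [(np.float64(-6.3), np.float64(12.3), np.float64(39.7)), (np.flo
[... 2210 characters left out ...]
np.float64(-9.7), np.float64(8.2), np.float64(127.1)), (np.float64(-8.6), np.float64(1.1), np.float64(128.3)), (np.float64(-8.3), np.float64(-5.0), np.float64(128.6))]
335 [(np.float64(-12.3), np.float64(8.1), np.float64(129.9)), (np.float64(-12.7), np.float64(1.1), np.float64(129.4)), (np.float64(-12.9), np.float64(-5.0), np.float64(129.2))]
339 [(np.float64(-103.4), np.float64(14.1), np.float64(40.7)), (np.float64(-102.6), np.float64(4.3), np.float64(41.5)), (np.float64(-85.9), np.float64(-4.2), np.float64(58.8))]
343 [(np.float64(146.5), np.float64(-3.0), np.float64(301.7)), (np.float64(147.0), np.float64(-5.1), np.float64(302.2)), (np.float64(-151.4), np.float64(-3.5), np.float64(-0.8))]
```

View pics/w7d.png

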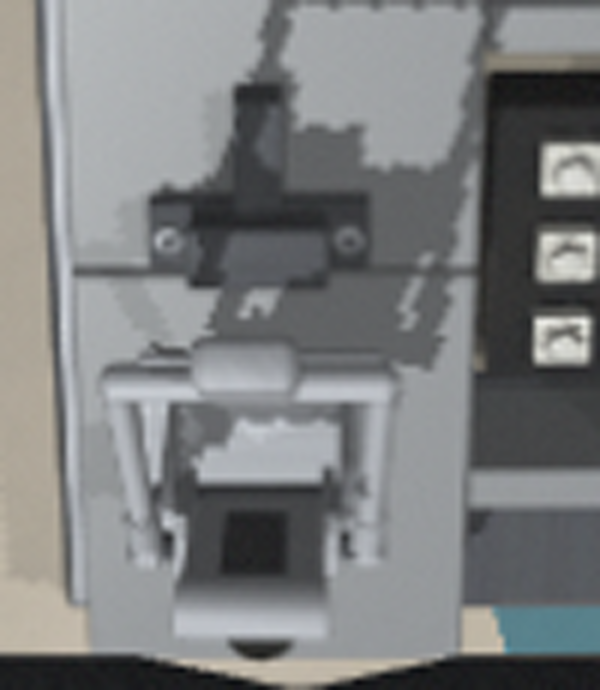

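Emit:
carry_out --motion '[[[0.07,-0.4,0,0],[0.13,-0.75,0,0],[0.15,-0.87,0,0],[0.15,-0.87,0,0]]]' --squeeze 25

```text
time_s: 7.65
position: [0.534, 0.1064, 0.2226]
orientation: [-0.004, 0.611, 0.791, -0.003]
wrist_force: [-0.0, 0.3, 0.3]
grip_width: 1.002
```

Emit:
carry_out --motion '[[[0,0,-0.2,0],[0,0,-0.4,0],[0,0,-0.6,0],[0,0,-0.65,0],[0,0,-0.65,0]]]'

```text
time_s: 8.15
position: [0.5328, 0.1072, 0.1562]
orientation: [-0.005, 0.611, 0.792, -0.004]
wrist_force: [-0.0, -0.6, 0.1]
grip_width: 1.001
```

```bash
cat >> h.py <<'E'
o=np.array([.5483,.0613]);ex=np.array([-.2554,.9668]);ey=np.array([-.9668,-.2554])
def mt():
    s=monitor.get_obs();p=s['position'];f=s['wrist_force']
    print('t %.2f mould x %.1f y %.1f z %.1f | f x %.1f y %.1f z %.1f grip %.3f'%(s['time_s'],1e3*(p[:2]-o)@ex,1e3*(p[:2]-o)@ey,1e3*p[2],f[:2]@ex,f[:2]@ey,f[2],s['grip_width']))
def mp(f,u,v):
    p=px2w(f,u,v); return np.round(1000*np.array([(p[:2]-o)@ex,(p[:2]-o)@ey,p[2]]),1)
E
python3 - <<'E'
from h import *
mt()
save('wrist','w8');  crop('w8',0,0,512,384,1.5,'w8c')
E
```

```text
t 8.15 mould x 48.3 y 3.3 z 156.2 | f x -0.6 y 0.2 z 0.1 grip 1.001
```

View pics/w8c.png

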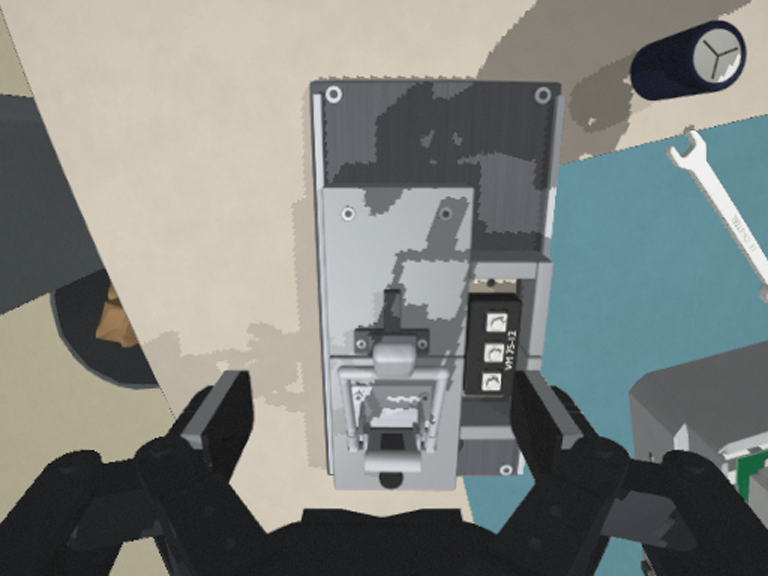

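Run:
```python
from h import *
p=monitor.get_obs()['position']
for dz in (0,.013,.03): print(w2px('w8',p+[0,0,dz])*1.5)
for x,y,z in [(55,0,150),(49,0,141.6),(32.8,-.7,123.8)]: print(w2px('w8',np.r_[o+x/1e3*ex+y/1e3*ey,z/1e3])*1.5)
```

```text
[[385.84534823 379.03490284]]
[[385.72779027 398.71481374]]
[[385.53808404 429.95825435]]
[[392.73334185 352.00898296]]
[[392.36899105 356.7329404 ]]
[[393.28959697 372.41316342]]
```

Emit:
carry_out --motion '[[[0.035,0.015,-0.1,0],[0.035,0.015,-0.2,0],[0.035,0.015,-0.24,0],[0.035,0.015,-0.24,0]]]'

```text
time_s: 8.6
position: [0.5365, 0.1086, 0.1324]
orientation: [-0.005, 0.611, 0.792, -0.004]
wrist_force: [0.5, -0.2, -0.5]
grip_width: 1.001
```

Run:
```python
from h import *
mt()
```

```text
t 8.60 mould x 48.7 y -0.6 z 132.4 | f x -0.3 y -0.4 z -0.5 grip 1.001
```

Emit:
carry_out --motion '[[[0,0,0,0],[0,0,0,0],[0,0,0,0],[0,0,0,0],[0,0,0,0],[0,0,0,0]]]' --gripper 0 --squeeze 25

```text
time_s: 9.2
position: [0.5369, 0.1087, 0.1327]
orientation: [-0.005, 0.611, 0.792, -0.004]
wrist_force: [1.4, -0.2, 1.0]
grip_width: 0.178
```

Run:
```python
from h import *
mt()
save('wrist','w9');  crop('w9',0,0,512,384,1.5,'w9c')
```

```text
t 9.20 mould x 48.7 y -1.1 z 132.7 | f x -0.5 y -1.3 z 1.0 grip 0.178
```

View pics/w9c.png

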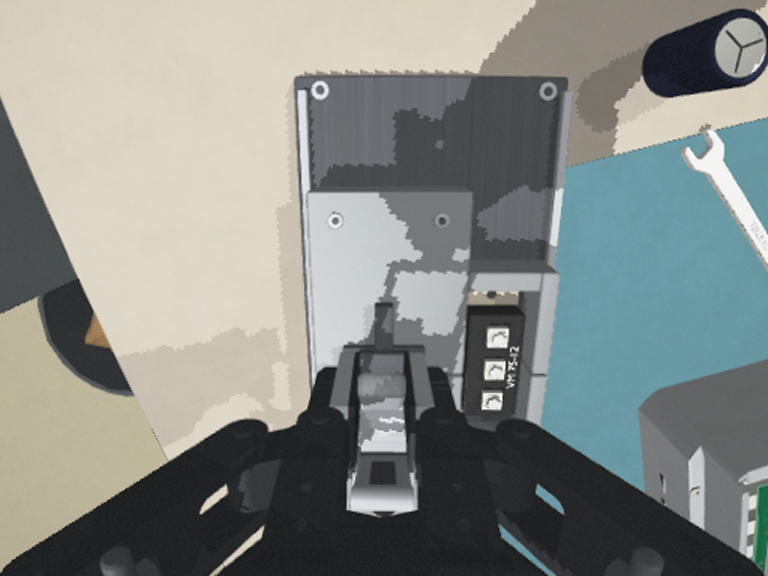

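Run:
```python
from h import *
r=102.2; P=np.array([-35.,83.4])
A=np.radians(np.r_[np.linspace(34.7,-11.5,18),np.linspace(-13,-16.9,4)])
g=np.c_[P[0]+r*np.cos(A),P[1]+r*np.sin(A)]
d0=0
for i,a in enumerate(g):
    b=g[10] if i>10 else g[0]
    if i>17: b=g[17]
    d=a-b; w=d[0]*ex/100
    print(i,a.round(1),[round(float(w[0]),3),round(float(w[1]),3),round(float(d[1]/100),3)])
```

```text
0 [ 49.  141.6] [-0.0, 0.0, 0.0]
1 [ 51.7 137.5] [-0.007, 0.026, -0.04]
2 [ 54.2 133.4] [-0.013, 0.05, -0.082]
3 [ 56.4 129.1] [-0.019, 0.072, -0.125]
4 [ 58.5 124.7] [-0.024, 0.092, -0.169]
5 [ 60.3 120.2] [-0.029, 0.109, -0.214]
6 [ 62.  115.6] [-0.033, 0.125, -0.259]
7 [ 63.4 111. ] [-0.037, 0.139, -0.306]
8 [ 64.6 106.3] [-0.04, 0.151, -0.353]
9 [ 65.6 101.6] [-0.042, 0.16, -0.4]
10 [66.3 96.8] [-0.044, 0.167, -0.448]
11 [66.8 92. ] [-0.001, 0.005, -0.048]
12 [67.1 87.1] [-0.002, 0.008, -0.097]
13 [67.2 82.3] [-0.002, 0.008, -0.145]
14 [67.  77.4] [-0.002, 0.007, -0.193]
15 [66.6 72.6] [-0.001, 0.003, -0.242]
16 [66.  67.8] [0.001, -0.003, -0.29]
17 [65.1 63. ] [0.003, -0.011, -0.338]
18 [64.6 60.4] [0.001, -0.005, -0.026]
19 [64.  58.2] [0.003, -0.011, -0.049]
20 [63.4 55.9] [0.004, -0.017, -0.071]
21 [62.8 53.7] [0.006, -0.023, -0.093]
```

Emit:
carry_out --motion '[[[-0.007,0.026,-0.04,0],[-0.013,0.05,-0.082,0],[-0.019,0.072,-0.125,0],[-0.024,0.092,-0.169,0],[-0.029,0.109,-0.214,0],[-0.033,0.125,-0.259,0],[-0.037,0.139,-0.306,0],[-0.04,0.151,-0.353,0],[-0.042,0.16,-0.4,0],[-0.044,0.167,-0.448,0],[-0.044,0.167,-0.448,0]]]'

```text
time_s: 10.35
position: [0.5321, 0.1258, 0.087]
orientation: [-0.005, 0.611, 0.792, -0.004]
wrist_force: [0.1, 4.3, 2.6]
grip_width: 0.176
```

Run:
```python
from h import *
mt()
save('wrist','w10');  crop('w10',150,130,400,384,2.3,'w10c')
```

```text
t 10.35 mould x 66.5 y -0.9 z 87.0 | f x 4.1 y -1.2 z 2.6 grip 0.176
```

View pics/w10c.png

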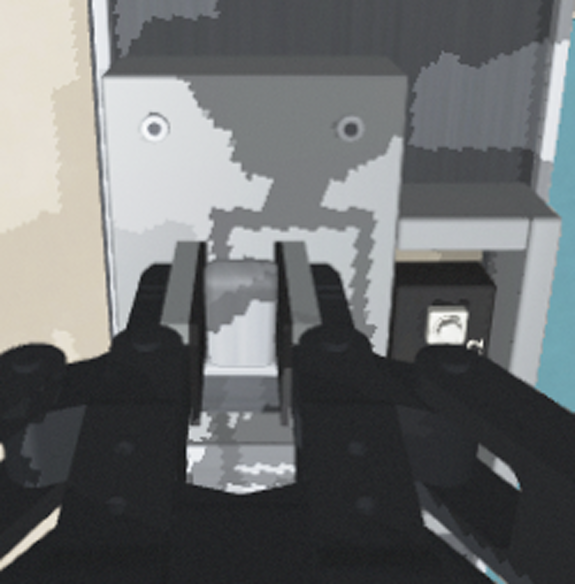

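Emit:
carry_out --motion '[[[0,0.005,-0.048,0],[0,0.008,-0.097,0],[0,0.01,-0.145,0],[0,0.01,-0.193,0],[0,0.008,-0.242,0],[0,0.004,-0.29,0],[0,0.0,-0.32,0],[0,0.0,-0.32,0]]]'

```text
time_s: 11.2
position: [0.5323, 0.1253, 0.0547]
orientation: [-0.005, 0.611, 0.792, -0.004]
wrist_force: [-0.2, 1.3, 1.5]
grip_width: 0.173
```

Run:
```python
from h import *
mt()
save('wrist','w11');  crop('w11',150,130,400,384,2.3,'w11c')
save('scene','s1'); crop('s1',195,180,310,285,6,'s1c')
```

```text
t 11.20 mould x 66.0 y -0.8 z 54.7 | f x 1.3 y -0.1 z 1.5 grip 0.173
```

View pics/w11c.png

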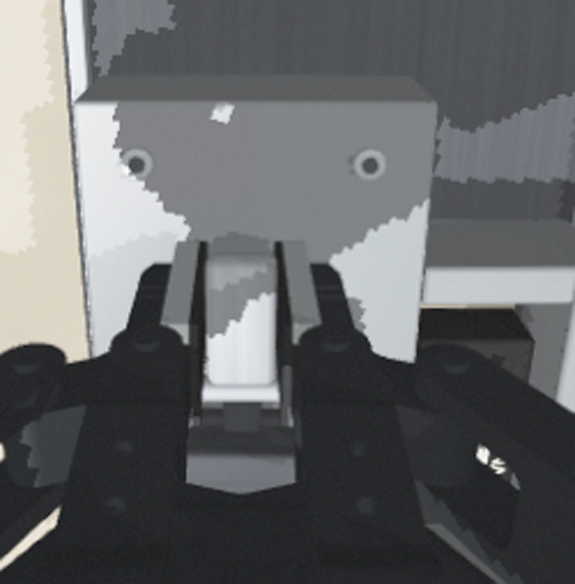

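View pics/s1c.png

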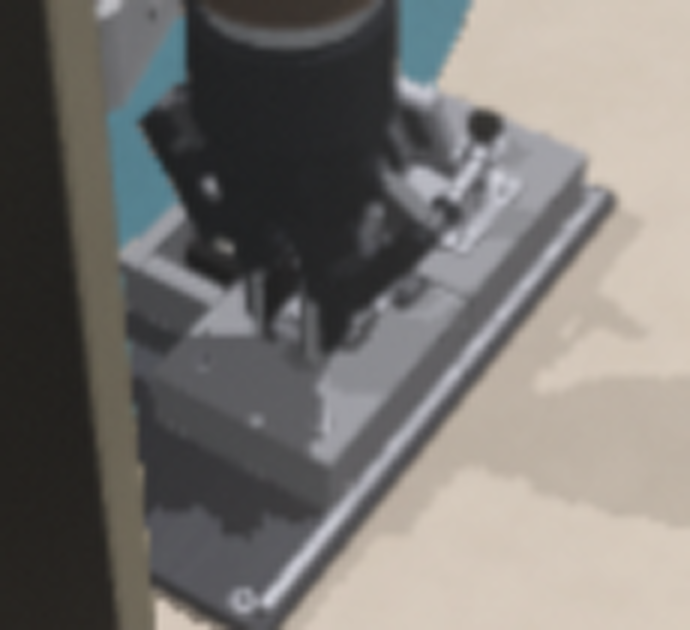

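Emit:
carry_out --motion '[[[0,-0.005,-0.025,0],[0.002,-0.012,-0.05,0],[0.003,-0.02,-0.07,0],[0.003,-0.02,-0.07,0]]]'

```text
time_s: 11.7
position: [0.5325, 0.1238, 0.0478]
orientation: [-0.005, 0.611, 0.792, -0.004]
wrist_force: [0.3, 3.1, 1.7]
grip_width: 0.18
```

Run:
```python
from h import *
mt()
```

```text
t 11.70 mould x 64.4 y -0.7 z 47.8 | f x 3.0 y -1.1 z 1.7 grip 0.180
```

Emit:
carry_out --motion '[[[0.002,-0.005,-0.015,0],[0.002,-0.01,-0.02,0],[0.002,-0.01,-0.02,0]]]'

```text
time_s: 12.0
position: [0.5328, 0.1235, 0.0465]
orientation: [-0.006, 0.611, 0.792, -0.003]
wrist_force: [-1.1, 4.3, 5.4]
grip_width: 0.178
```

Run:
```python
from h import *
mt()
```

```text
t 12.00 mould x 64.1 y -0.9 z 46.5 | f x 4.5 y -0.1 z 5.4 grip 0.178
```

Emit:
carry_out --motion '[[[0,0,0,0],[0,0,0,0],[0.005,-0.019,0.002,0],[0.01,-0.039,0.004,0],[0.015,-0.058,0.007,0],[0.02,-0.077,0.009,0],[0.02,-0.077,0.009,0]]]' --squeeze 70

```text
time_s: 12.7
position: [0.5336, 0.1192, 0.0469]
orientation: [-0.009, 0.61, 0.793, -0.001]
wrist_force: [-1.9, 12.9, 0.5]
grip_width: 0.164
```

Run:
```python
from h import *
mt()
save('wrist','w12');  crop('w12',150,130,400,384,2.3,'w12c')
```

```text
t 12.70 mould x 59.7 y -0.6 z 46.9 | f x 13.0 y -1.4 z 0.5 grip 0.164
```

View pics/w12c.png

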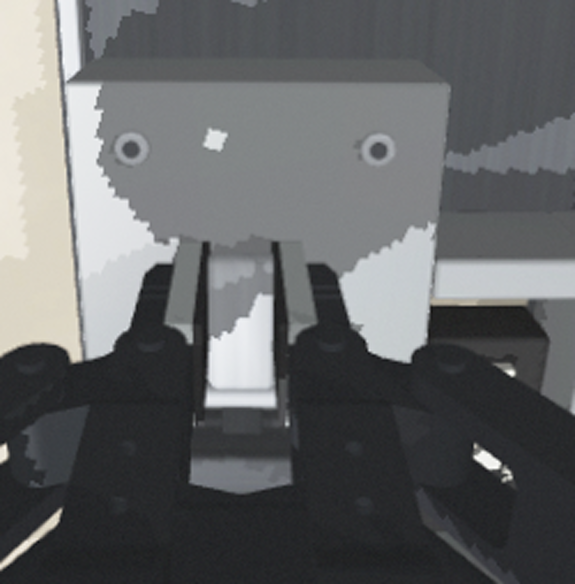

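Emit:
carry_out --motion '[[[0.01,-0.04,0.002,0],[0.016,-0.06,0.003,0],[0.02,-0.077,0.004,0],[0.026,-0.096,0.006,0],[0.031,-0.116,0.008,0],[0.031,-0.116,0.008,0]]]'

```text
time_s: 13.35
position: [0.5356, 0.1112, 0.0471]
orientation: [-0.012, 0.608, 0.794, 0.001]
wrist_force: [-2.2, 13.9, 1.2]
grip_width: 0.161
```

Run:
```python
from h import *
mt()
```

```text
t 13.35 mould x 51.5 y -0.5 z 47.1 | f x 14.0 y -1.4 z 1.2 grip 0.161
```

Emit:
carry_out --motion '[[[0.01,-0.04,0.003,0],[0.013,-0.05,0.004,0],[0.016,-0.06,0.006,0],[0.018,-0.068,0.007,0],[0.018,-0.068,0.007,0]]]'

```text
time_s: 13.85
position: [0.536, 0.109, 0.0473]
orientation: [-0.016, 0.607, 0.794, 0.004]
wrist_force: [-2.4, 15.2, 1.0]
grip_width: 0.162
```

Run:
```python
from h import *
mt()
save('top','t2'); crop('t2',180,165,300,250,6,'t2c')
save('wrist','w13');  crop('w13',150,130,400,384,2.3,'w13c')
```

```text
t 13.85 mould x 49.2 y -0.3 z 47.3 | f x 15.3 y -1.6 z 1.0 grip 0.162
```

View pics/t2c.png

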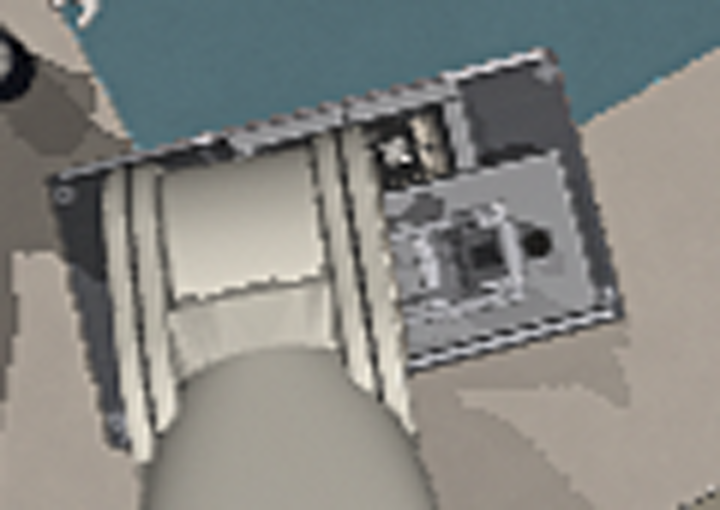

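View pics/w13c.png

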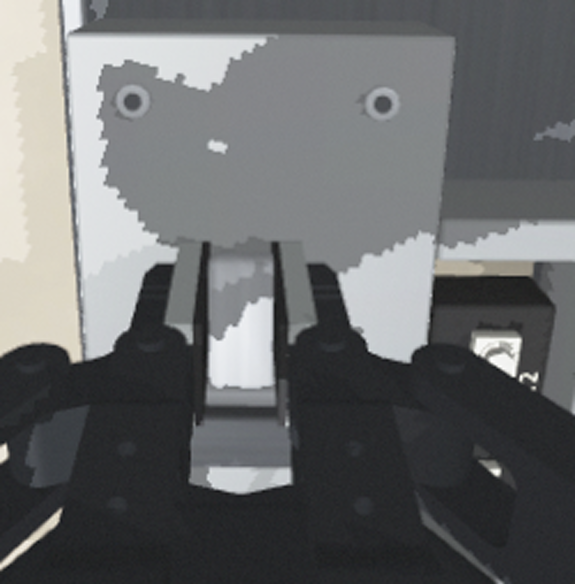

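Run:
```python
from h import *
for v in (205,207): print([tuple(mp('t2',u,v).tolist()) for u in range(247,272,2)])
```

```text
[(-11.6, -18.9, 44.7), (-17.7, -17.4, 44.2), (-23.8, -15.8, 44.3), (-29.9, -14.4, 41.2), (-35.3, -12.1, 68.9), (-40.7, -10.1, 88.3), (-46.1, -8.2, 101.8), (-51.4, -6.5, 113.2), (-56.3, -4.7, 129.8), (-61.8, -3.2, 133.6), (-71.7, -3.1, 58.8), (-77.5, -1.5, 62.9), (-83.8, 0.0, 59.4)]
[(-10.1, -13.0, 39.6), (-16.1, -11.3, 44.4), (-22.2, -9.7, 46.2), (-28.4, -8.3, 40.1), (-34.4, -6.6, 46.4), (-39.3, -4.3, 84.5), (-44.8, -2.6, 95.6), (-50.0, -0.8, 110.8), (-54.8, 1.0, 131.4), (-60.3, 2.5, 133.5), (-70.3, 2.9, 57.0), (-76.3, 4.5, 57.7), (-83.2, 5.9, 44.9)]
```

Emit:
carry_out --motion '[[[0.013,-0.05,0.003,0],[0.016,-0.06,0.004,0],[0.018,-0.07,0.006,0],[0.021,-0.08,0.007,0],[0.021,-0.08,0.007,0]]]'

```text
time_s: 14.45
position: [0.5363, 0.1073, 0.0477]
orientation: [-0.022, 0.605, 0.796, 0.008]
wrist_force: [-3.5, 20.4, 1.4]
grip_width: 0.162
```

Run:
```python
from h import *
mt()
save('top','t3')
for v in (205,207): print([tuple(mp('t3',u,v).tolist()) for u in range(255,272,2)])
```

```text
t 14.45 mould x 47.5 y -0.1 z 47.7 | f x 20.6 y -1.8 z 1.4 grip 0.162
[(-35.4, -12.1, 67.8), (-40.9, -10.3, 80.3), (-46.4, -8.5, 91.3), (-51.9, -6.8, 101.0), (-57.3, -5.1, 109.2), (-62.6, -3.5, 117.6), (-67.6, -1.8, 130.4), (-77.7, -1.5, 59.7), (-83.5, 0.1, 62.9)]
[(-34.5, -6.7, 41.2), (-39.5, -4.4, 75.9), (-45.1, -2.7, 87.3), (-50.5, -1.0, 99.0), (-56.0, 0.6, 106.2), (-61.1, 2.2, 117.9), (-66.4, 3.8, 125.4), (-72.0, 5.3, 127.3), (-83.0, 5.9, 46.7)]
```

Emit:
carry_out --motion '[[[0.016,-0.06,0.003,0],[0.021,-0.08,0.004,0],[0.023,-0.09,0.006,0],[0.025,-0.095,0.007,0],[0.025,-0.095,0.007,0]]]'

```text
time_s: 15.0
position: [0.5362, 0.1071, 0.0479]
orientation: [-0.029, 0.603, 0.797, 0.014]
wrist_force: [-5.1, 28.7, 0.2]
grip_width: 0.163
```

Run:
```python
from h import *
mt()
save('top','t4'); crop('t4',180,165,300,250,6,'t4c')
save('wrist','w14');  crop('w14',150,130,400,384,2.3,'w14c')
for v in (205,207): print([tuple(mp('t4',u,v).tolist()) for u in range(255,272,2)])
```

```text
t 15.00 mould x 47.4 y -0.1 z 47.9 | f x 29.1 y -2.4 z 0.2 grip 0.163
[(-35.3, -12.0, 71.7), (-41.0, -10.3, 79.2), (-46.6, -8.6, 87.0), (-52.0, -6.8, 98.0), (-57.1, -5.0, 112.6), (-62.6, -3.5, 118.5), (-67.6, -1.8, 130.7), (-73.5, -0.4, 127.2), (-84.0, -0.0, 55.1)]
[(-34.4, -6.6, 44.1), (-39.5, -4.4, 77.6), (-45.1, -2.7, 86.6), (-50.6, -1.1, 94.7), (-56.0, 0.6, 105.8), (-61.3, 2.2, 114.1), (-66.4, 3.8, 126.5), (-71.9, 5.3, 128.1), (-83.2, 5.9, 44.5)]
```

View pics/w14c.png

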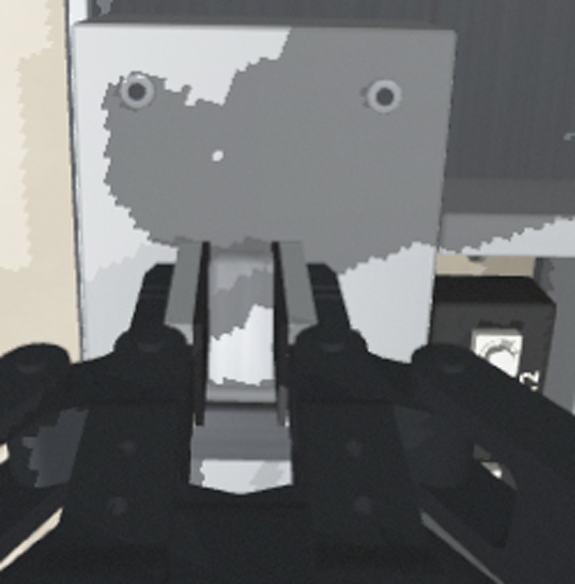

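Emit:
carry_out --motion '[[[0,0,0,0],[0,0,0,0],[0,0,0,0]]]'

```text
time_s: 15.4
position: [0.536, 0.1081, 0.0479]
orientation: [-0.03, 0.603, 0.797, 0.015]
wrist_force: [-1.8, 7.0, 3.5]
grip_width: 0.162
```

Emit:
carry_out --motion '[[[0,0,0,0],[0,0,0,0],[0,0,0,0],[0,0,0.01,0]]]' --gripper 0.5

```text
time_s: 15.8
position: [0.5355, 0.1074, 0.0484]
orientation: [-0.03, 0.603, 0.797, 0.014]
wrist_force: [0.3, 0.4, -0.3]
grip_width: 0.5
```

Run:
```python
from h import *
mt()
save('wrist','w15');  crop('w15',150,130,400,384,2.3,'w15c')
```

```text
t 15.80 mould x 47.8 y 0.6 z 48.4 | f x 0.3 y -0.4 z -0.3 grip 0.500
```

View pics/w15c.png

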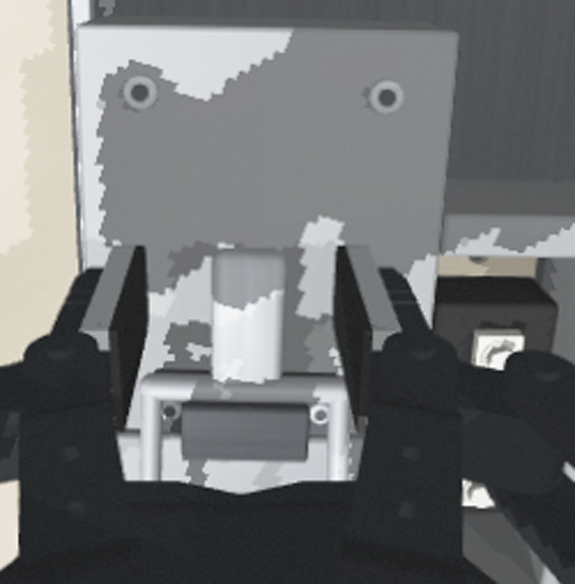

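Run:
```python
from h import *
for n,(a,b) in dict(barL=(175,388),barL2=(175,395),barR=(320,388),tong=(247,330),tip=(247,270),lipfront=(245,410),lip=(245,435),legL=(150,440)).items(): print(n,mp('w15',150+a/2.3,130+b/2.3))
```

```text
barL [25.  15.4 58.2]
barL2 [23.4 15.4 58.6]
barR [ 26.  -17.2  58.5]
tong [41.2 -0.5 60.3]
tip [55.4 -0.2 60.5]
lipfront [25.1 -0.5 66. ]
lip [18.9 -0.6 66.2]
legL [12.8 21.  60.8]
```

Emit:
carry_out --motion '[[[0,0,0.2,0],[0,0,0.5,0],[0,0,0.9,0],[0,0,1,0],[0,0,1,0]]]'

```text
time_s: 16.35
position: [0.5375, 0.1076, 0.151]
orientation: [-0.028, 0.603, 0.797, 0.016]
wrist_force: [0.4, 0.4, -0.3]
grip_width: 0.499
```

Run:
```python
from h import *
mt(); st()
save('wrist','w16');  crop('w16',150,130,400,384,2.3,'w16c')
```

```text
t 16.35 mould x 47.5 y -1.3 z 151.0 | f x 0.2 y -0.5 z -0.3 grip 0.499
time_s 16.35
joints [0.1625 0.3935 0.0045 1.198  0.0632 1.4577]
position [0.5375 0.1076 0.151 ]
orientation [-0.0285  0.6031  0.797   0.0159]
wrist_force [ 0.4268  0.3518 -0.2663]
grip_width 0.4988
```

View pics/w16c.png

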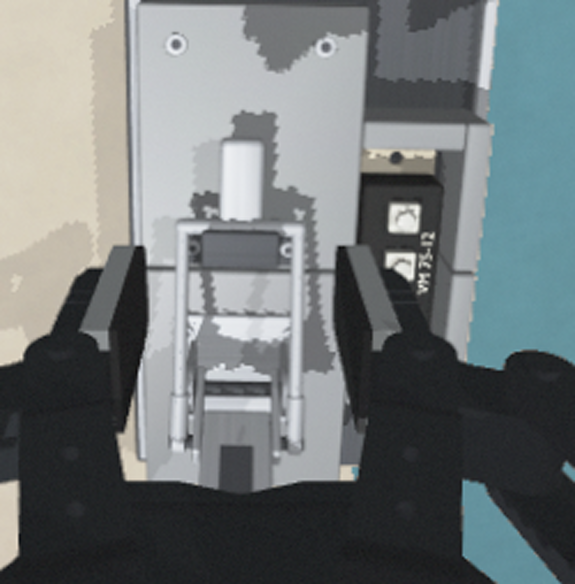

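Emit:
carry_out --motion '[[[0,0,0.1,0],[0.06,-0.25,0.1,0],[0.15,-0.6,0.1,0],[0.213,-0.828,0,0],[0.213,-0.828,-0.1,0],[0.213,-0.828,-0.2,0],[0.213,-0.828,-0.2,0]]]' --gripper 0

```text
time_s: 17.1
position: [0.5554, 0.0253, 0.1265]
orientation: [-0.032, 0.603, 0.797, 0.013]
wrist_force: [0.1, 0.3, -1.1]
grip_width: -0.0
```

Run:
```python
from h import *
mt(); st()
from scipy.spatial.transform import Rotation as Ro
q=monitor.get_obs()['orientation']; Rm=Ro.from_quat(np.r_[q[1:],q[0]]).as_matrix(); z=Rm[:,2]; print('tool z in mould',z[:2]@ex,z[:2]@ey,z[2])
save('wrist','w17');  crop('w17',150,130,400,384,2.3,'w17c'); save('top','t5'); crop('t5',220,180,300,240,8,'t5c')
for v in (205,207): print([tuple(mp('t5',u,v).tolist()) for u in range(255,272,2)])
```

```text
t 17.10 mould x -36.7 y 2.4 z 126.5 | f x 0.2 y -0.2 z -1.1 grip -0.000
time_s 17.1
joints [0.0128 0.4412 0.0104 1.1746 0.0599 1.3069]
position [0.5554 0.0253 0.1265]
orientation [-0.032   0.6029  0.7971  0.013 ]
wrist_force [ 0.1111  0.2688 -1.1074]
grip_width -0.0003
tool z in mould 0.06645536609761477 0.01899172418513409 -0.9976084758082896
[(-21.7, 1.4, 585.9), (-25.1, 2.2, 582.8), (-28.8, 2.7, 570.2), (-32.1, 3.6, 571.3), (-35.5, 4.5, 570.7), (-38.8, 5.3, 571.4), (-42.2, 6.2, 570.5), (-44.5, 7.3, 586.8), (-47.9, 8.1, 585.7)]
[(-20.8, 4.7, 587.8), (-24.1, 5.5, 586.7), (-27.5, 6.3, 582.8), (-30.7, 7.2, 585.5), (-34.0, 8.0, 584.1), (-37.2, 8.9, 586.2), (-40.5, 9.7, 585.7), (-43.8, 10.5, 584.1), (-47.1, 11.4, 584.3)]
```

View pics/w17c.png

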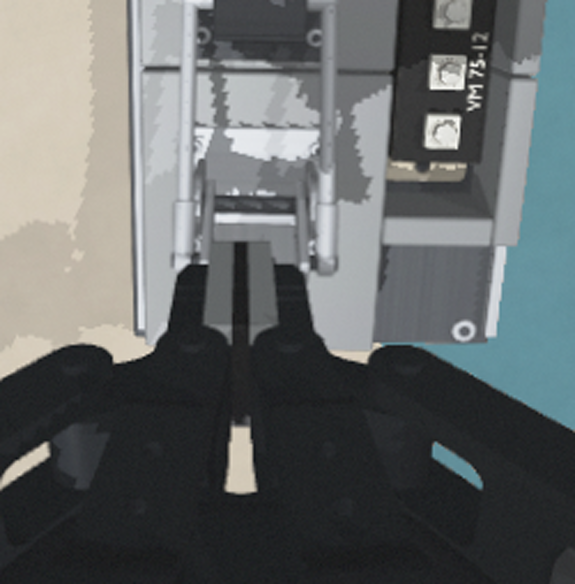

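Emit:
carry_out --motion '[[[0.03,0.01,-0.05,0],[0.045,-0.04,-0.08,0],[0.057,-0.08,-0.08,0],[0.069,-0.126,-0.08,0],[0.069,-0.126,-0.08,0]]]'

```text
time_s: 17.7
position: [0.564, 0.0122, 0.1206]
orientation: [-0.03, 0.603, 0.797, 0.014]
wrist_force: [-0.3, 0.1, 0.0]
grip_width: 0.001
```

Run:
```python
from h import *
mt()
```

```text
t 17.70 mould x -51.5 y -2.6 z 120.6 | f x 0.1 y 0.2 z 0.0 grip 0.001
```

Emit:
carry_out --motion '[[[0.008,-0.03,0,0],[0.015,-0.058,0,0],[0.015,-0.058,0,0]]]'

```text
time_s: 18.0
position: [0.5656, 0.0062, 0.1207]
orientation: [-0.03, 0.603, 0.797, 0.014]
wrist_force: [0.2, -0.6, 1.1]
grip_width: 0.001
```

Run:
```python
from h import *
mt()
```

```text
t 18.00 mould x -57.7 y -2.6 z 120.7 | f x -0.6 y -0.0 z 1.1 grip 0.001
```

Emit:
carry_out --motion '[[[0.005,-0.02,-0.01,0],[0.01,-0.039,-0.02,0],[0.01,-0.039,-0.02,0]]]'

```text
time_s: 18.3
position: [0.5666, 0.0024, 0.1187]
orientation: [-0.03, 0.603, 0.797, 0.015]
wrist_force: [-0.2, 1.1, 2.2]
grip_width: 0.003
```

Run:
```python
from h import *
mt()
```

```text
t 18.30 mould x -61.6 y -2.6 z 118.7 | f x 1.1 y -0.1 z 2.2 grip 0.003
```

```bash
cat > arc.py <<'E'
from h import *
import sys
th0=float(sys.argv[1]); 
def T(t): t=np.radians(t); return np.array([-40-63*np.cos(t)+4*np.sin(t)+11,64+63*np.sin(t)+4*np.cos(t)])
for t in sys.argv[2:]:
    d=T(float(t))-T(th0); w=d[0]*ex/100; print(t,T(float(t)).round(1),[round(w[0],3),round(w[1],3),round(d[1]/100,3)])
E
python3 arc.py 55.6 52 48 44 40 36 32; python3 arc.py 36 33 30 27 24 21 18 15 12 9
```

```text
52 [-64.6 116.1] [np.float64(0.009), np.float64(-0.032), np.float64(-0.021)]
48 [-68.2 113.5] [np.float64(0.018), np.float64(-0.067), np.float64(-0.047)]
44 [-71.5 110.6] [np.float64(0.026), np.float64(-0.099), np.float64(-0.076)]
40 [-74.7 107.6] [np.float64(0.034), np.float64(-0.13), np.float64(-0.107)]
36 [-77.6 104.3] [np.float64(0.042), np.float64(-0.158), np.float64(-0.14)]
32 [-80.3 100.8] [np.float64(0.049), np.float64(-0.184), np.float64(-0.175)]
33 [-79.7 101.7] [np.float64(0.005), np.float64(-0.02), np.float64(-0.026)]
30 [-81.6  99. ] [np.float64(0.01), np.float64(-0.038), np.float64(-0.053)]
27 [-83.3  96.2] [np.float64(0.015), np.float64(-0.055), np.float64(-0.081)]
24 [-84.9  93.3] [np.float64(0.019), np.float64(-0.071), np.float64(-0.11)]
21 [-86.4  90.3] [np.float64(0.022), np.float64(-0.085), np.float64(-0.14)]
18 [-87.7  87.3] [np.float64(0.026), np.float64(-0.097), np.float64(-0.17)]
15 [-88.8  84.2] [np.float64(0.029), np.float64(-0.108), np.float64(-0.201)]
12 [-89.8  81. ] [np.float64(0.031), np.float64(-0.118), np.float64(-0.233)]
9 [-90.6  77.8] [np.float64(0.033), np.float64(-0.126), np.float64(-0.265)]
```

Emit:
carry_out --motion '[[[0.009,-0.032,-0.021,0],[0.014,-0.05,-0.034,0],[0.018,-0.067,-0.047,0],[0.018,-0.067,-0.047,0]]]'

```text
time_s: 18.7
position: [0.5685, -0.0047, 0.1138]
orientation: [-0.03, 0.603, 0.797, 0.014]
wrist_force: [-0.8, 1.7, 1.0]
grip_width: -0.001
```

Run:
```python
from h import *
mt()
```

```text
t 18.70 mould x -69.0 y -2.7 z 113.8 | f x 1.8 y 0.4 z 1.0 grip -0.001
```

Emit:
carry_out --motion '[[[0.008,-0.03,-0.03,0],[0.012,-0.045,-0.045,0],[0.016,-0.06,-0.06,0],[0.016,-0.06,-0.06,0]]]'

```text
time_s: 19.1
position: [0.5703, -0.0112, 0.1078]
orientation: [-0.03, 0.603, 0.797, 0.014]
wrist_force: [-0.2, -0.3, 4.1]
grip_width: -0.001
```

Run:
```python
from h import *
mt();  save('wrist','w18');  crop('w18',150,100,400,384,2.1,'w18c'); save('scene','s2'); crop('s2',195,180,310,285,6,'s2c')
```

```text
t 19.10 mould x -75.7 y -2.7 z 107.8 | f x -0.2 y 0.3 z 4.1 grip -0.001
```

View pics/w18c.png

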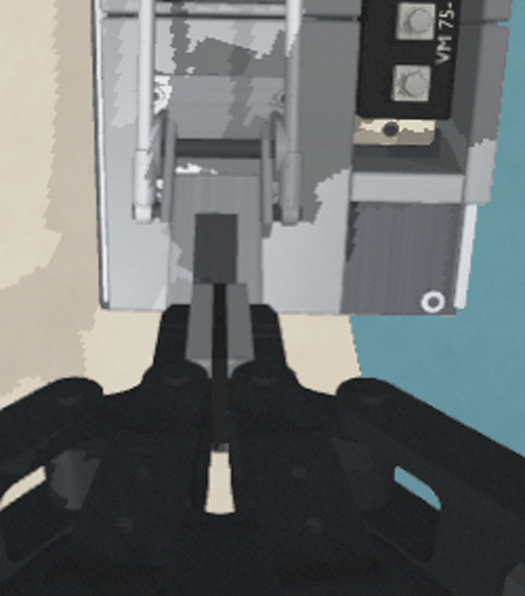

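View pics/s2c.png

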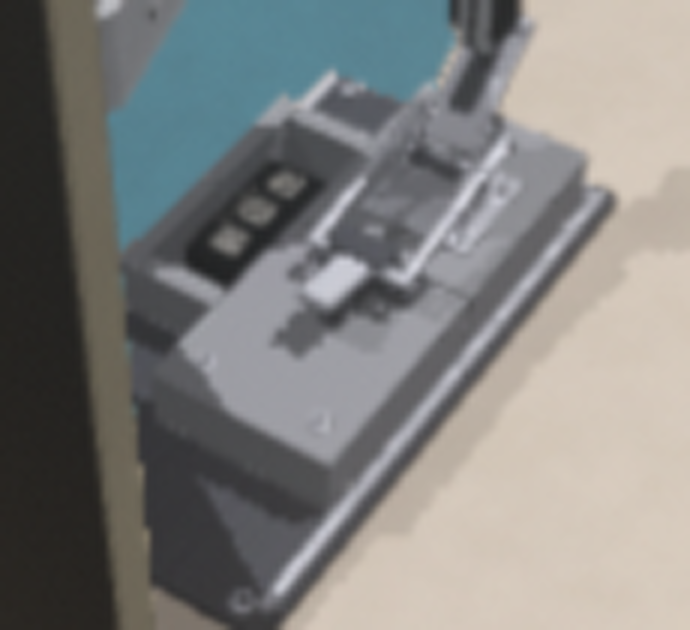

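Run:
```python
from h import *
crop('w18',180,0,330,110,5,'w18b')
px=w2px('w18',[np.r_[o+x*ex+y*ey,z] for x,y,z in [(.0235,.017,.056),(.0235,-.017,.056)]]); print(px)
for u,v in px: print([tuple(mp('w18',u,v+k).tolist()) for k in (-3,-1,0,1,3)])
```

```text
[[227.61284541  67.2976034 ]
 [282.11716305  68.14338535]]
[(24.4, 16.4, 61.7), (23.1, 16.4, 62.5), (22.5, 16.4, 62.3), (21.8, 16.3, 63.0), (20.6, 16.3, 63.2)]
[(24.4, -16.6, 61.3), (23.1, -16.5, 62.2), (22.4, -16.5, 62.9), (21.8, -16.5, 63.4), (20.7, -16.6, 63.0)]
```

View pics/w18b.png

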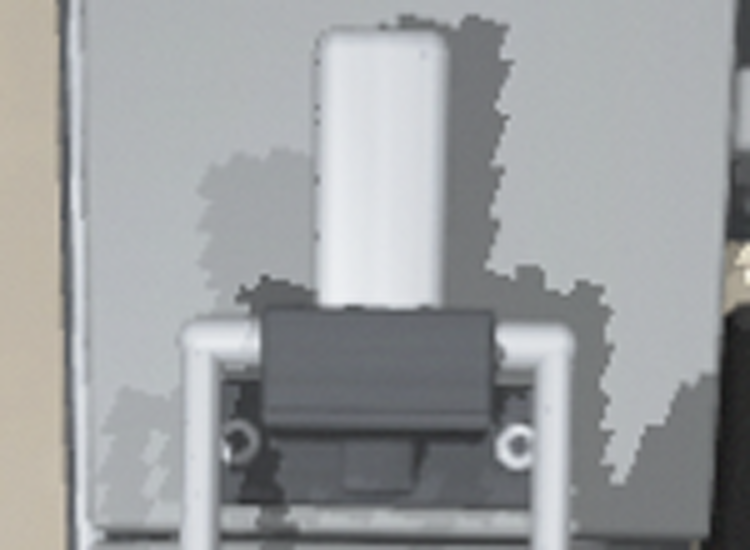

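Emit:
carry_out --motion '[[[0.004,-0.014,-0.016,0],[0.008,-0.028,-0.034,0],[0.011,-0.042,-0.052,0],[0.014,-0.052,-0.07,0],[0.014,-0.052,-0.07,0]]]'

```text
time_s: 19.7
position: [0.5718, -0.0168, 0.1008]
orientation: [-0.03, 0.604, 0.797, 0.014]
wrist_force: [-1.6, 0.3, 3.4]
grip_width: -0.002
```

Run:
```python
from h import *
mt()
```

```text
t 19.70 mould x -81.5 y -2.8 z 100.8 | f x 0.7 y 1.4 z 3.4 grip -0.002
```

Emit:
carry_out --motion '[[[0.003,-0.01,-0.015,0],[0.005,-0.018,-0.03,0],[0.007,-0.026,-0.045,0],[0.009,-0.034,-0.06,0],[0.009,-0.034,-0.06,0]]]'

```text
time_s: 20.2
position: [0.5728, -0.0206, 0.0948]
orientation: [-0.029, 0.604, 0.797, 0.014]
wrist_force: [-1.0, 0.6, 3.7]
grip_width: -0.001
```

Run:
```python
from h import *
mt()
```

```text
t 20.20 mould x -85.5 y -2.8 z 94.8 | f x 0.9 y 0.8 z 3.7 grip -0.001
```

Emit:
carry_out --motion '[[[0.002,-0.008,-0.015,0],[0.004,-0.014,-0.03,0],[0.005,-0.019,-0.04,0],[0.005,-0.019,-0.04,0]]]'

```text
time_s: 20.6
position: [0.5734, -0.0227, 0.0905]
orientation: [-0.029, 0.604, 0.797, 0.014]
wrist_force: [-1.2, 0.8, 2.9]
grip_width: -0.003
```

Run:
```python
from h import *
mt()
```

```text
t 20.60 mould x -87.6 y -2.8 z 90.5 | f x 1.1 y 0.9 z 2.9 grip -0.003
```

Run:
```python
from h import *
save('wrist','w19'); crop('w19',130,0,360,250,2.4,'w19b'); save('scene','s3'); crop('s3',195,180,310,285,6,'s3c')
px=w2px('w19',[np.r_[o+x*ex+y*ey,z] for x,y,z in [(.0225,.017,.062),(.0225,-.017,.062)]]); print(px)
for u,v in px: print([tuple(mp('w19',u,v+k).tolist()) for k in (-3,-1,0,1,3)])
```

```text
[[223.17017657  39.14614022]
 [285.91204166  40.01951207]]
[(24.3, 17.1, 61.1), (22.9, 16.9, 62.7), (22.3, 16.9, 62.7), (21.6, 16.8, 63.7), (20.6, 16.8, 63.5)]
[(23.9, -16.9, 62.8), (22.7, -16.9, 63.4), (22.2, -16.9, 63.2), (21.6, -16.9, 63.4), (20.8, -17.0, 62.8)]
```

View pics/w19b.png

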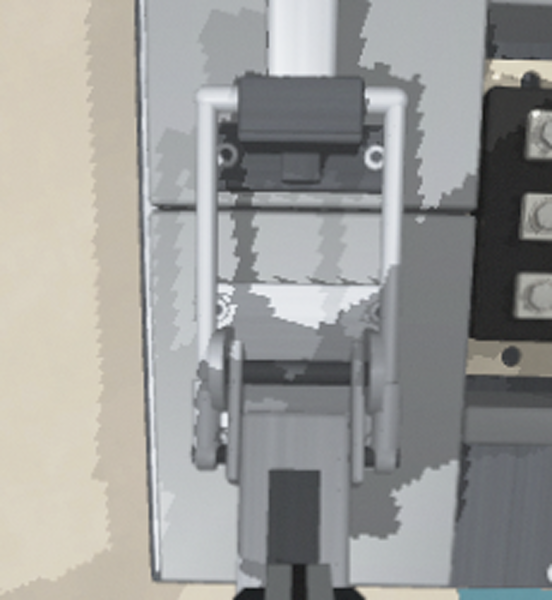

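View pics/s3c.png

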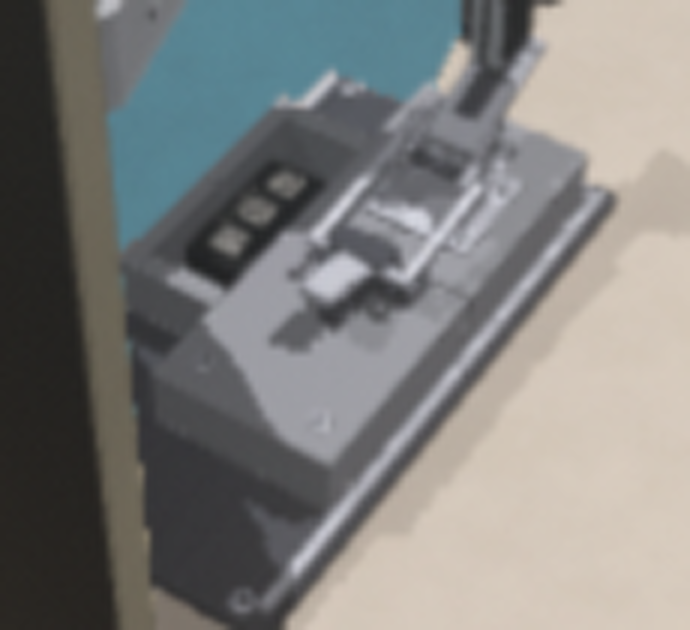

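Emit:
carry_out --motion '[[[0.001,-0.004,-0.012,0],[0.002,-0.008,-0.025,0],[0.003,-0.012,-0.04,0],[0.003,-0.012,-0.04,0]]]'

```text
time_s: 21.1
position: [0.5738, -0.0243, 0.0864]
orientation: [-0.029, 0.604, 0.797, 0.013]
wrist_force: [-0.7, -1.7, 3.4]
grip_width: 0.0
```

Emit:
carry_out --motion '[[[0.001,-0.004,-0.012,0],[0.002,-0.006,-0.025,0],[0.003,-0.01,-0.04,0],[0.003,-0.01,-0.04,0]]]'

```text
time_s: 21.5
position: [0.5742, -0.0256, 0.082]
orientation: [-0.029, 0.604, 0.796, 0.013]
wrist_force: [-0.6, -1.6, 1.6]
grip_width: 0.003
```

Emit:
carry_out --motion '[[[0.001,-0.003,-0.012,0],[0.002,-0.005,-0.025,0],[0.002,-0.006,-0.035,0],[0.002,-0.006,-0.035,0]]]'

```text
time_s: 21.9
position: [0.5744, -0.0263, 0.0783]
orientation: [-0.029, 0.604, 0.796, 0.013]
wrist_force: [-0.0, -1.6, 2.4]
grip_width: 0.002
```

Run:
```python
from h import *
mt()
```

```text
t 21.90 mould x -91.3 y -2.9 z 78.3 | f x -1.5 y 0.4 z 2.4 grip 0.002
```

Emit:
carry_out --motion '[[[0,-0.002,-0.012,0],[0,-0.003,-0.025,0],[0,-0.003,-0.025,0]]]'

```text
time_s: 22.2
position: [0.5745, -0.0265, 0.0756]
orientation: [-0.029, 0.604, 0.796, 0.013]
wrist_force: [0.6, -1.5, 2.0]
grip_width: -0.003
```

Emit:
carry_out --motion '[[[0,0,-0.01,0],[0,0,-0.02,0],[0,0,-0.02,0]]]'

```text
time_s: 22.5
position: [0.5745, -0.0264, 0.0734]
orientation: [-0.029, 0.604, 0.796, 0.013]
wrist_force: [0.8, -1.3, 1.7]
grip_width: -0.0
```

Emit:
carry_out --motion '[[[0,0,-0.01,0],[0,0,-0.02,0],[0,0,-0.02,0]]]'

```text
time_s: 22.8
position: [0.5745, -0.0264, 0.0712]
orientation: [-0.029, 0.604, 0.796, 0.014]
wrist_force: [0.7, -0.9, 1.9]
grip_width: -0.004
```

Emit:
carry_out --motion '[[[0,0,-0.01,0],[0,0,-0.02,0],[0,0,-0.02,0]]]'

```text
time_s: 23.1
position: [0.5744, -0.0262, 0.069]
orientation: [-0.029, 0.604, 0.796, 0.014]
wrist_force: [0.1, -0.7, 2.0]
grip_width: 0.001
```

Emit:
carry_out --motion '[[[0,0,-0.01,0],[0,0,-0.015,0],[0,0,-0.015,0]]]'

```text
time_s: 23.4
position: [0.5744, -0.0263, 0.0676]
orientation: [-0.029, 0.604, 0.796, 0.014]
wrist_force: [-0.3, -1.8, 2.2]
grip_width: -0.003
```

Emit:
carry_out --motion '[[[0,0,-0.01,0],[0,0,-0.015,0],[0,0,-0.015,0]]]'

```text
time_s: 23.7
position: [0.5745, -0.0263, 0.0667]
orientation: [-0.029, 0.604, 0.796, 0.014]
wrist_force: [0.3, -2.4, 5.8]
grip_width: 0.002
```

Emit:
carry_out --motion '[[[0,0,-0.01,0],[0,0,-0.015,0],[0,0,-0.015,0]]]'

```text
time_s: 24.0
position: [0.5745, -0.0264, 0.0661]
orientation: [-0.029, 0.604, 0.796, 0.014]
wrist_force: [-1.2, -1.7, 8.2]
grip_width: -0.0
```

Emit:
carry_out --motion '[[[0,0,-0.01,0],[0,0,-0.02,0],[0,0,-0.02,0]]]'

```text
time_s: 24.3
position: [0.5746, -0.0264, 0.0656]
orientation: [-0.028, 0.604, 0.796, 0.014]
wrist_force: [-3.1, -2.2, 11.6]
grip_width: -0.003
```

Emit:
carry_out --motion '[[[0,0,-0.015,0],[0,0,-0.024,0],[0,0,-0.024,0]]]'

```text
time_s: 24.6
position: [0.5746, -0.0264, 0.0655]
orientation: [-0.028, 0.604, 0.796, 0.015]
wrist_force: [-5.5, -1.6, 16.0]
grip_width: 0.0
```

Emit:
carry_out --motion '[[[0,0,0.01,0],[0,0,0.1,0],[0,0,0.4,0],[0,0,0.8,0],[0,0,0.8,0]]]'

```text
time_s: 25.1
position: [0.578, -0.0261, 0.151]
orientation: [-0.024, 0.604, 0.797, 0.018]
wrist_force: [1.8, 0.9, 0.1]
grip_width: -0.003
```

Emit:
carry_out --motion '[[[-0.2,-0.1,0.3,0],[-0.4,-0.2,0.6,0],[-0.5,-0.2,0.6,0],[-0.5,-0.2,0.6,0]]]'

```text
time_s: 25.5
position: [0.5271, -0.046, 0.2114]
orientation: [-0.024, 0.604, 0.796, 0.018]
wrist_force: [0.9, 0.4, 0.1]
grip_width: -0.002
```

Run:
```python
from h import *
mt(); save('wrist','w20'); crop('w20',0,0,512,384,1.5,'w20c'); save('scene','s4'); crop('s4',195,180,310,285,6,'s4c'); save('top','t6'); crop('t6',180,165,300,250,6,'t6c')
```

```text
t 25.50 mould x -98.4 y 47.9 z 211.4 | f x 0.2 y -1.0 z 0.1 grip -0.002
```

View pics/w20c.png

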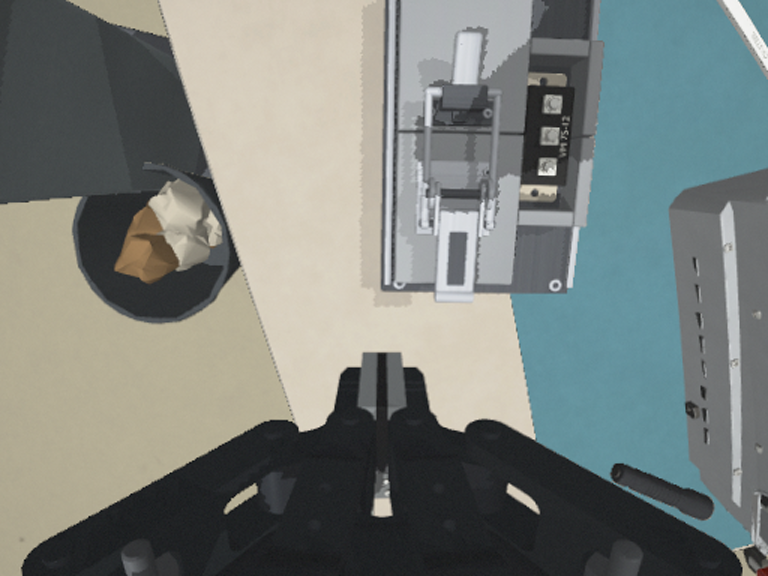

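View pics/s4c.png

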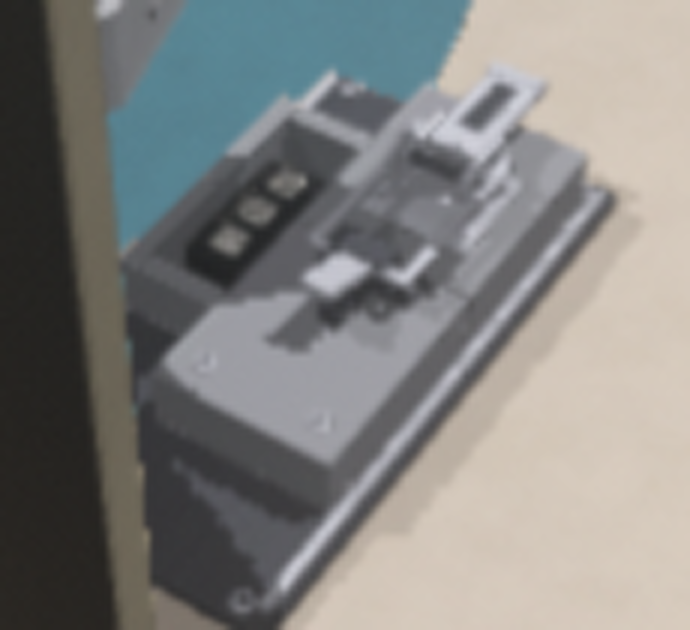

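View pics/t6c.png

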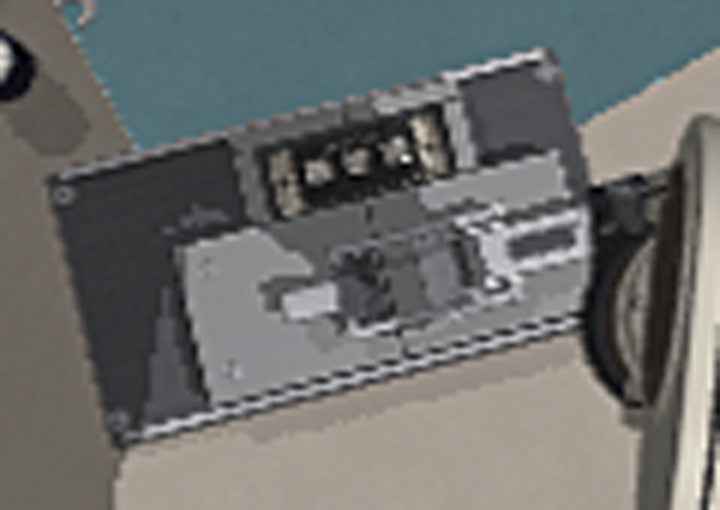

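Check the final lever angle and bar by depth.

Run:
```python
from h import *
for n,(a,b) in dict(hTipL=(442,285),hTipR=(470,287),hMidL=(446,250),hMidR=(473,250),hInL=(450,222),lip=(462,97),barL=(437,92),barR=(494,95),tong=(467,60)).items(): print(n,mp('w20',a/1.5,b/1.5))
```

```text
hTipL [-100.5    8.    64.4]
hTipR [-101.5  -10.8   64.9]
hMidL [-76.5   6.7  66.2]
hMidR [-76.3 -11.1  65.4]
hInL [-58.3   5.   65.8]
lip [18.2  1.2 66.4]
barL [21.5 16.1 61.9]
barR [ 20.6 -19.3  62.2]
tong [39.3 -0.6 67.7]
```

Run:
```python
from h import *
print(bot.job_done()); mt()
```

```text
the job is handed in; nothing more can be done
None
the job is handed in; nothing more can be done
```

The mould is closed and latched, and I handed the job in at about 25.7 s of the 67 s allowed.

1. **Sliding half:** I pushed it in until it stopped against the fixed half. The tool stopped at mould x = 115.7 mm with about 6.5 N, which matches fully closed.
2. **Loop:** I pinched the tongue, swung the loop down and laid it on the rib with about 5 N. I then drew the bar in until it met the web, at about 29 N.
3. **Lever:** I threw it over with about 4 N or less at the readings I took (end of each move, so peaks between are not seen). I then pressed it past centre until the force rose and the lever stopped moving. It was solid at 16–17 N on the handle, under the 25 N limit.

**Last checks with the arm clear:**
- The handle's top face is nearly flat, at z about 65 mm. That puts the lever at roughly −0.03 rad, past the 0.24 rad centre, and it had not sprung back after I let go.
- The bar is caught under the lip. Its top is at about 62 mm and the lip's underside is at 63.5 mm.
- I touched only the mould and latch. The objects visible in the last pictures showed no sign of having moved, but I did not check each one by measurement.

**Disagreements:**
- Throwing the lever took less force than the 12 N stated.
- The tool ended tilted by 3–4° after the pull on the tongue.
- I did not measure the lever's bearing force on the pad after release. I inferred it from the solid stop and the lack of rebound.

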